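Roll-test steel offcuts on a sorting ramp

TASK

Roll-test the three steel offcuts waiting on the ledge of the sorting ramp: push each one over the edge onto the slope and let go of it, so that the round one rolls down into the catch tray at the foot and the two that do not roll stay on the slope. Once all three have been tested and both of those lie still on the slope with nothing touching them, sweep these two sideways off the slope into the empty scrap tray at its side. Only push them, never lift them up, and leave the hand tools on the bench where they are.

Things in the scene. Friction and masses are not known exactly. Their poses are not given: they have to be found in the camera images.
- ramp: Fixed sorting ramp of bare steel plate, 380 mm wide (its y), at a different place and yaw each time. Origin on the bench under the crease where ledge meets slope, at mid width; x points down the slope, z up. No rims at the sides or foot of the slope. A grey catch tray is fixed under its foot: inside 130 mm (x, from x = 200 to 330 mm) by 380 mm (y), near rim 50 mm, far wall 110 mm high.
- crease (a point): Middle of the crease, 85 mm above the bench, axes as the ramp's. The level ledge runs 120 mm back from it (to x = -120 mm), flush, ending in an upstand 6 mm high and 5 mm thick. The offcuts wait on the ledge about 60 mm behind the crease, one at mid width and one 120 mm to either side, in any order, about 40 mm apart end to end.
- slope_foot (a point): Middle of the slope's lower edge, 190 mm beyond the crease (along the ramp's x) and 67 mm above the bench: the slope falls evenly at 5.5 degrees (0.096 rad). Pieces with flats stay where they are left on it; a round one rolls.
- scrap_tray: Fixed empty dark steel tray beside the slope, at its +y or its -y side (it varies). Origin at the centre of its underside, axes as the ramp's; outside 240 mm (x) by 170 mm (y) by 45 mm high, walls and floor 4 mm; centre 75 mm down from the crease and 280 mm from the ramp's middle line, so 5 mm from the slope's edge.
- disc_tray: Fixed tray of the same size on the slope's other side, holding two stacks of 100 mm grinding discs, below its rim. Not for scrap. Origin and axes as the scrap tray's.
- round_tube: Round steel tube offcut, 44 mm diameter, 80 mm long, 0.26 kg. Origin on its axis at mid length, its axis is its own y, which starts roughly along the ramp's y. It rolls freely on the slope.
- hex_bar: Hexagonal steel stock with a 22 mm bore, 40 mm across flats, 80 mm long, 0.5 kg, lying on a flat. Origin on its axis at mid length; long axis is its own y. Does not roll down the slope; when pushed it slides or tumbles over one flat.
- crushed_tube: Steel tube crushed to an oval with two flat sides, 54 mm wide, 28 mm thick, 80 mm long, 0.26 kg, lying on a flat side. Origin at its middle; long axis is its own y. Does not roll; slides when pushed.
- soapstone: Pale grey stick of marking stone in a wooden holder, 100 x 13 x 13 mm, lying on the bench on the robot's side of the ramp. Leave alone.
- try_square: Small try square lying flat: dark wooden stock 100 x 18 x 14 mm, aluminium blade 100 mm; on the bench on the robot's side of the ramp. Leave alone.
- screwdriver: Screwdriver lying on the bench beyond the side tray at the ramp's +y side. Leave alone.
- hammer: Hammer lying on the bench beyond the side tray at the ramp's -y side. Leave alone.
- wire_brush: Wooden-handled brush 200 mm long, lying on the bench on the robot's side of the tray at the ramp's +y side. Leave alone.
- clamp: Steel bar clamp with wooden handle, 200 mm long, lying on the bench on the robot's side of the tray at the ramp's -y side. Leave alone.
Not all that is in view belongs to the job. Leave any orange or turquoise look-alike of the hex_bar alone. Leave any pink look-alike of the round_tube alone.

How it is judged (in metres and radians):
On the way:
1. the round tube has rolled into the catch tray, and the hex bar and the crushed tube both lie still on the slope, past the crease, untouched (x of round_tube in the frame of ramp between 0.199 and 0.331 m and y of round_tube in the frame of ramp between -0.19 and 0.19 m and z of round_tube in the frame of ramp between 0 and 0.056 m and x of hex_bar in the frame of ramp between 0.012 and 0.185 m and y of hex_bar in the frame of ramp between -0.19 and 0.19 m and z of hex_bar in the frame of ramp between 0.07 and 0.115 m and linear speed of each of hex_bar, crushed_tube below 0.02 m/s and angular speed of each of hex_bar, crushed_tube below 0.3 rad/s and contact force between each of hex_bar, crushed_tube and the fingers below 0.05 N and contact force between each of hex_bar, crushed_tube and the arm below 0.05 N and x of crushed_tube in the frame of ramp between 0.012 and 0.185 m and y of crushed_tube in the frame of ramp between -0.19 and 0.19 m and z of crushed_tube in the frame of ramp between 0.07 and 0.115 m), for 0.2 s.
At the end, for the whole second after the job is handed in: The round tube lies in the catch tray and the hex bar and the crushed tube lie in the scrap tray (centres within the trays' outlines, the scrap pieces' centres less than 55 mm and the round one's less than 56 mm above the bench), all at rest (x of round_tube in the frame of ramp between 0.199 and 0.331 m and y of round_tube in the frame of ramp between -0.19 and 0.19 m and z of round_tube in the frame of ramp between 0 and 0.056 m and x of hex_bar in the frame of scrap_tray between -0.117 and 0.117 m and y of hex_bar in the frame of scrap_tray between -0.082 and 0.082 m and z of hex_bar in the frame of scrap_tray between 0 and 0.055 m and linear speed of each of hex_bar, crushed_tube, round_tube below 0.02 m/s and angular speed of each of hex_bar, crushed_tube, round_tube below 0.3 rad/s and x of crushed_tube in the frame of scrap_tray between -0.117 and 0.117 m and y of crushed_tube in the frame of scrap_tray between -0.082 and 0.082 m and z of crushed_tube in the frame of scrap_tray between 0 and 0.055 m); the robot touches nothing.
It fails at once if an offcut is lifted more than 50 mm off the ledge or slope (its centre over 155 mm above the bench) (height (world z) of any of round_tube, hex_bar, crushed_tube above 0.155 m).
It fails at once if a hand tool on the bench is moved more than 30 mm (distance of any of soapstone, try_square, screwdriver, hammer, wire_brush, clamp from where it was at the start of the episode above 0.03 m).
It also fails if it takes over 61 s, if anything falls off the work surface, if the arm or the gripper's body presses on something with over 40 N, if the wrist force passes 120 N, or if a joint passes its speed limit or range.

ROBOT

A 6-joint arm with a two-finger parallel gripper is mounted at the origin on the work surface. World frame = base frame: x ahead of the robot, y to its left, z up, the work surface at z = 0. Lengths are in mm, angles in rad, forces in N, time in s.
With the tool pointing down it reaches from about 375 to 975 mm from the base axis. Payload 3.8 kg.
Tool frame: the origin (TCP) lies between the finger pads; the fingertips stand 25 mm ahead of it and the grasp point (between the pads) lies 6 mm ahead of it; z points along the fingers, x is the direction in which the jaws open and shut, and the axes are right-handed (so a half turn about z gives the same grasp; the last joint's range is limited). The gripper opens to 85 mm and grips with 20 to 120 N. Pads are 22 mm wide; open, the fingers measure 114 mm over their backs; the gripper's body (76 mm by 85 mm) begins 54 mm behind the grasp point. The pads swing forward as they close: fully open they stand 13 mm farther back than shut.
Start: joints at [-1.2, 0.264, 1.604, -0, 1.274, -0.037], TCP at [267.693, -619.644, 220.88] pointing down, gripper open.
Joint ranges: [-2.63, 2.63], [-0.94, 2.18], [0.31, 2.57], [-1.31, 4.45], [0, 2.66], [-2.55, 2.55]. Speed limits (rad/s): [2.57, 2.57, 3.14, 3.14, 3.14, 3.14].

INTERFACE

Orientations are given as a 3x3 rotation matrix whose columns are the frame's x, y, z axes.
In Python, from plant import get_obs, snapshot, camera_params, finish_job gives the robot as it stands.
- The arm moves only by the tool step_arm, never from a script. Its argument "plan" is text: rows parted by semicolons, each of 7 numbers parted by spaces: the shift along the tool's x, y, z as a fraction of full scale, then the turn, a rotation vector about the tool's x, y, z as a fraction of full scale, then the gripper command: -1 is shut, 1 is fully open, values between are in proportion. A call has 1 to 12 rows; each row shifts and turns the commanded pose from where the row before left it, along the tool's axes as they then stand; what a row does not reach is not made up. Full scale, the value 1, is 6 cm for a shift and 0.08 rad for a turn. A row lasts 1/8 s, in which the tool goes at most 62.5 mm and 10.7 degrees, less where a joint would pass 70% of its speed; a pose out of reach is approached as far as the arm can. A call with a number of a shift or a turn outside -1 to 1 is refused whole. A call with a gripper value outside its range is refused whole. The fingers move at their own pace and stop on an object; "squeeze" is the grip in N (left out, the last holds). Time passes only in rows, so rows that do not move let the fingers close. It gives the time, the measured TCP pose, the force and the opening at its end, in the units of the state.
- get_obs(): the state, without advancing time (a new reading comes with each control period).
- snapshot(name): name is "scene" or "top"; returns the picture (420x560x3 uint8, blue, green, red); there is no depth.
- camera_params(name): a dict with "intrinsics" (3x3 intrinsics, pixels), "eye" and "rotation" of the camera in the world. Camera axes: x right, y down, z forward; pixel columns grow to the right and rows downward; lengths in mm; the calibration is good to about 2 mm. A picture is of the moment at which its call begins. camera_params takes no time and is no camera call.
- finish_job(): hands the job in, once; it reports no verdict.
The state is a dict: "clock": time; "joint_positions": joint angles; "joint_vel": joint speeds; "joint_efforts": joint torques, N m; "eef_pos": TCP position; "eef_rot": TCP orientation; "wrist_force": force on the tool from outside, world axes, zero at the start; "wrist_torque": the same for the moment, N m; "opening": finger opening in mm.
Only numpy, scipy, OpenCV 4.12 (cv2) and the standard library are available. Lean on these libraries where they do the work, as an engineer would, in place of code of your own. Each camera call takes 0.05 s, during which the arm holds its last target.

## Working session

There is one attempt and no reset: what is moved stays moved. The work goes in short steps, Python scripts to look and compute and a tool call to move; the robot and the scene stay as the last step left them, time stands still between calls to the robot, and variables do not carry over. Pictures are saved under pics/ and viewed, and the job is handed in when it is done.

Besides the shell and the picture viewer there is one more tool, called after "Request:" as a command line: name --argument value ..., lists and objects as JSON in quotes. step_arm: Moves the arm, as the interface text tells. Shift numbers are shares of 6 cm and turn numbers shares of 0.08 rad, none past 1 either way. Its arguments: {"type":"object","properties":{"plan":{"type":"string"},"squeeze":{"type":"number"}},"required":["plan"]}

```bash
mkdir -p pics; ls
python3 - <<'E'
from plant import *
import cv2
print(get_obs())
for n in("scene","top"):
    cv2.imwrite(f"pics/{n}0.png",snapshot(n)); print(n,camera_params(n))
E
```

```text
pics
{'clock': 0.0, 'joint_positions': array([-1.19990900e+00,  2.64739354e-01,  1.60540652e+00, -2.47938910e-05,
        1.27368719e+00, -3.69198024e-02]), 'joint_vel': array([ 0.00023771, -0.00157184, -0.00055389, -0.00231298, -0.00150669,
       -0.00220366]), 'joint_efforts': array([ 1.38074720e-03, -5.15103471e+01, -3.67312825e+01, -1.22977403e-04,
        1.28160033e-02,  3.08977940e-05]), 'eef_pos': array([ 267.40336467, -618.93959457,  219.55378843]), 'eef_rot': array([[ 3.96603001e-01, -9.17989850e-01, -8.34112513e-04],
       [-9.17987496e-01, -3.96603873e-01,  2.07947527e-03],
       [-2.23974944e-03, -5.90212734e-05, -9.99997490e-01]]), 'wrist_force': array([-0.79152183,  0.27676005,  0.59633241]), 'wrist_torque': array([-0.00237398, -0.01878007, -0.0187635 ]), 'opening': 85.32048466031935}
scene {'intrinsics': array([[532.32180721,   0.        , 280.33394697],
       [  0.        , 532.32180721, 209.23866044],
       [  0.        ,   0.        ,   1.        ]]), 'eye': array([1432.61648328,  504.43830323, 1289.4710637 ]), 'rotation': array([[-4.82860496e-01,  6.63750298e-01, -5.71210367e-01],
       [ 8.75697270e-01,  3.66125006e-01, -3.14812279e-01],
       [ 1.77655088e-04, -6.52217772e-01, -7.58031626e-01]])}
top {'intrinsics': array([[500.33157003,   0.        , 272.89255851],
       [  0.        , 500.33157003, 210.47518479],
       [  0.        ,   0.        ,   1.        ]]), 'eye': array([ 451.01397097,   25.94281663, 1343.488715  ]), 'rotation': array([[ 0.02290194, -0.99753069,  0.066393  ],
       [-0.99967819, -0.02357472, -0.00936751],
       [ 0.01090958, -0.0661571 , -0.99774958]])}
```

View pics/scene0.png

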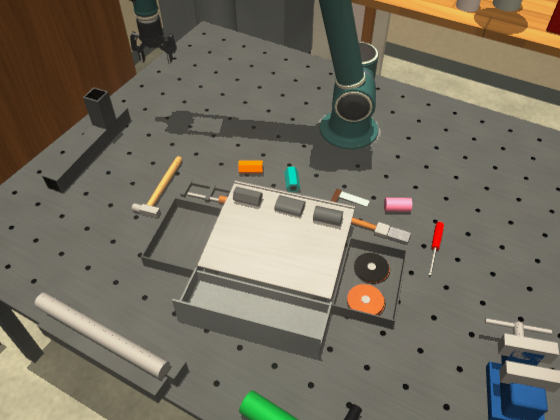

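View pics/top0.png

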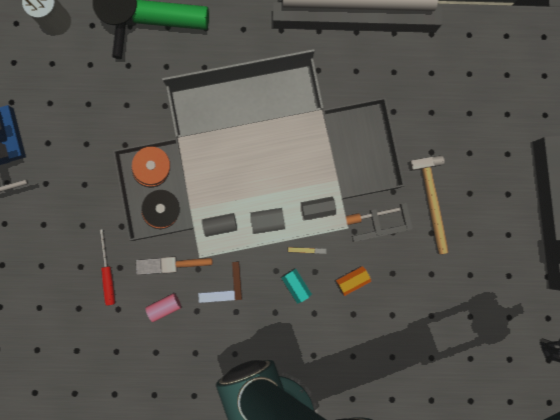

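Run:
```python
import cv2
a=cv2.imread("pics/top0.png")[40:270,110:420]
cv2.imwrite("pics/t0c.png",cv2.resize(a,None,fx=2.5,fy=2.5,interpolation=cv2.INTER_CUBIC))
a=cv2.imread("pics/scene0.png")[180:240,220:360]
cv2.imwrite("pics/s0c.png",cv2.resize(a,None,fx=5,fy=5,interpolation=cv2.INTER_CUBIC))
```

```text
(no output)
```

View pics/t0c.png

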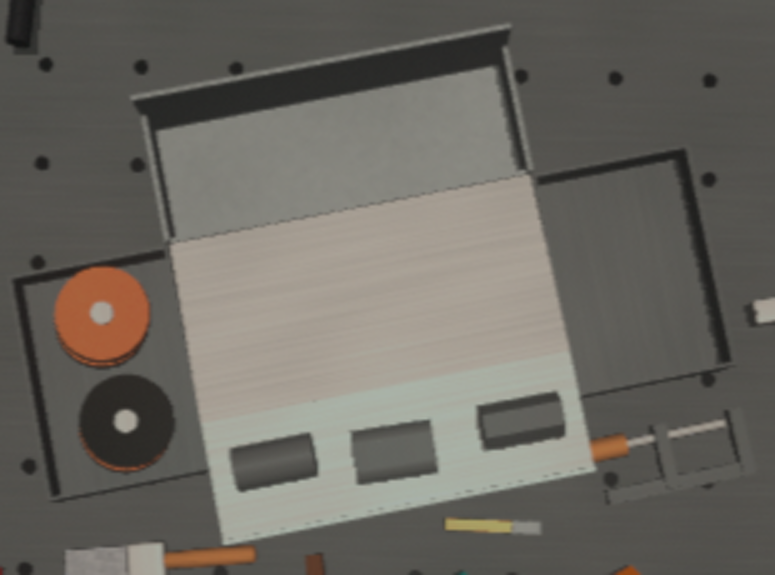

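View pics/s0c.png

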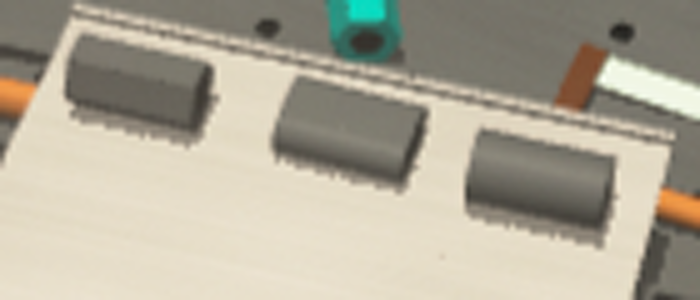

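```bash
cat > h.py <<'E'
import numpy as np, cv2
from plant import *
def ray(n,px,z):
    c=camera_params(n); d=c["rotation"]@np.linalg.inv(c["intrinsics"])@np.array([px[0],px[1],1.])
    e=c["eye"]; return e+d*(z-e[2])/d[2]
try:
    O=np.load("O.npy"); yaw=float(np.load("yaw.npy")); 
    X=np.array([np.cos(yaw),np.sin(yaw)]);Y=np.array([-X[1],X[0]])
    def toR(p): p=np.asarray(p)[:2]-O; return np.array([p@X,p@Y])
    def toW(x,y): return O+x*X+y*Y
except FileNotFoundError: pass
E
python3 - <<'E'
from h import *
P=[((178,136.8),67,190,190),((322.8,109.6),67,190,-190),((192.4,208),85,0,190),((338.8,180.8),85,0,-190),((199.6,257.2),88,-122,190),((348,228),88,-122,-190)]
W=np.array([ray("top",p,z)[:2] for p,z,_,_ in P]);M=np.array([[a,b] for *_,a,b in P],float)
mc=M.mean(0);wc=W.mean(0);H=(M-mc).T@(W-wc);yaw=np.arctan2(H[0,1]-H[1,0],H[0,0]+H[1,1])
R=np.array([[np.cos(yaw),-np.sin(yaw)],[np.sin(yaw),np.cos(yaw)]])
O=wc-R@mc;np.save("O.npy",O);np.save("yaw.npy",yaw)
print(O,yaw);print((W-(M@R.T+O)).round(1))
E
python3 - <<'E'
from h import *
# pieces: dark regions on the ledge
im=cv2.imread("pics/top0.png");g=cv2.cvtColor(im,cv2.COLOR_BGR2GRAY)
c=camera_params("top")
def proj(x,y,z):
    p=c["intrinsics"]@(c["rotation"].T@(np.r_[toW(x,y),z]-c["eye"]));return p[:2]/p[2]
poly=np.array([proj(*q) for q in((-8,185,85),(-8,-185,85),(-112,-185,85),(-112,185,85))])
m=np.zeros_like(g);cv2.fillPoly(m,[poly.astype(np.int32)],255)
m&=((g<140)*255).astype(np.uint8)
cs,_=cv2.findContours(m,cv2.RETR_EXTERNAL,cv2.CHAIN_APPROX_NONE)
for k in cs:
    if cv2.contourArea(k)<200: continue
    r=cv2.minAreaRect(k);b=cv2.boxPoints(r)
    print(r, [toR(ray("top",q,105)).round(1).tolist() for q in b], toR(ray("top",r[0],105)).round(1))
o=get_obs();print(toR(o["eef_pos"]),np.arctan2(o["eef_rot"][1,0],o["eef_rot"][0,0]))
E
```

```text
[574.55465965  34.80338652] 0.2143910317953355
[[ 0.6  1.9]
 [ 0.6  0.9]
 [ 2.1 -3.6]
 [-0.9 -0.3]
 [-1.5 -0.2]
 [-0.9  1.2]]
((219.07691955566406, 224.38462829589844), (18.43491554260254, 34.516441345214844), 78.69007110595703) [[-30.6, 168.9], [-30.0, 83.6], [-75.7, 83.1], [-76.2, 168.2]] [-53.2 126. ]
((266.838134765625, 220.4479522705078), (22.12432289123535, 33.452579498291016), 81.25383758544922) [[-37.0, 48.6], [-40.1, -34.4], [-95.0, -32.2], [-91.8, 50.5]] [-66.    8.2]
((317.64801025390625, 208.0640106201172), (19.140745162963867, 35.41931915283203), 79.69515228271484) [[-35.4, -77.9], [-36.4, -166.2], [-84.0, -165.2], [-83.0, -77.2]] [ -59.7 -121.6]
[-439.16587713 -573.49247446] -1.162961667512474
```

Request:
step_arm --plan "0 0 0 0 0 1 -0.3;0 0 0 0 0 1 -0.3;-0.5 -0.4 0 0 0 0.42 -0.3;-0.78 -0.55 0 0 0 0 -0.3;-0.78 -0.55 0 0 0 0 -0.3;-0.78 -0.55 0 0 0 0 -0.3;-0.78 -0.55 0 0 0 0 -0.3;-0.78 -0.55 0 0 0 0 -0.3;-0.78 -0.55 0 0 0 0 -0.3;-0.78 -0.55 0 0 0 0 -0.3;-0.78 -0.55 0 0 0 0 -0.3;-0.78 -0.55 0 0 0 0 -0.3" --squeeze 40

```text
clock: 1.6
eef_pos: [484.5, -108.1, 220.6]
eef_rot: [[0.212, -0.977, -0.0], [-0.977, -0.212, -0.0], [0.0, 0.0, -1.0]]
wrist_force: [0.1, 0.1, -0.3]
opening: 29.7
```

```bash
cat > st.py <<'E'
from h import *
o=get_obs();R=o["eef_rot"];print(o["clock"].__round__(2),"ramp",toR(o["eef_pos"]).round(1),"z",o["eef_pos"][2].round(1),"yaw rel ramp",round(np.arctan2(R[1,0],R[0,0])-yaw,4),"tz",R[:,2].round(4),"F",o["wrist_force"].round(1),"open",round(o["opening"],1),o["joint_positions"].round(2))
E
python3 st.py
```

```text
1.6 ramp [-118.4 -120.5] z 220.6 yaw rel ramp -1.5711 tz [-1.e-04 -0.e+00 -1.e+00] F [ 0.1  0.1 -0.3] open 29.7 [-0.27 -0.08  1.98 -0.    1.24  1.09]
```

Request:
step_arm --plan "0 0 0.6 0 0 0 -0.3;0 0 0.6 0 0 0 -0.3;0 0 0.4 0 0 0 -0.3;0 0 0 0 0 0 -0.3"

```text
clock: 2.1
eef_pos: [481.8, -109.1, 122.2]
eef_rot: [[0.213, -0.977, -0.006], [-0.977, -0.213, 0.002], [-0.003, 0.005, -1.0]]
wrist_force: [-0.8, 0.4, -0.4]
opening: 30.1
```

```bash
python3 st.py
python3 - <<'E'
from h import *
a=snapshot("scene")[150:290,180:400];cv2.imwrite("pics/s1.png",cv2.resize(a,None,fx=3.5,fy=3.5,interpolation=cv2.INTER_CUBIC))
E
```

```text
2.1 ramp [-121.3 -120.9] z 122.2 yaw rel ramp -1.5707 tz [-0.0058  0.0016 -1.    ] F [-0.8  0.4 -0.4] open 30.1 [-0.27  0.01  2.08 -0.    1.06  1.08]
```

View pics/s1.png

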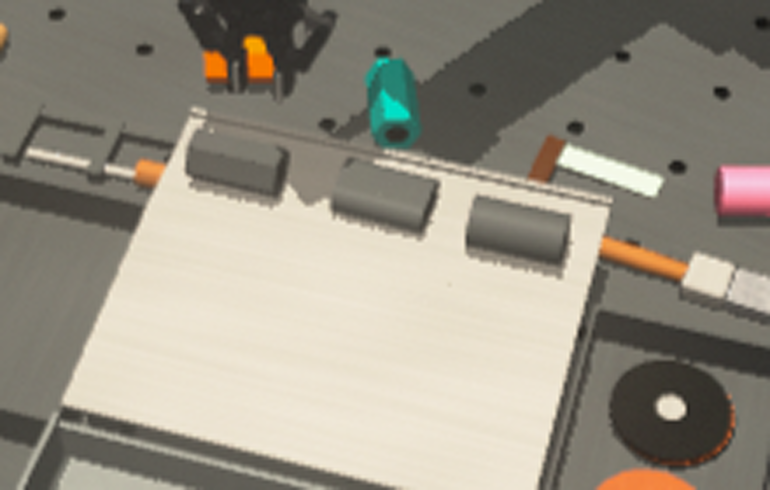

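Run:
```python
from h import *
o=get_obs();c=camera_params("scene")
def proj(p):
    p=c["intrinsics"]@(c["rotation"].T@(p-c["eye"]));p=p[:2]/p[2];return (p-[180,150])*3.5
R=o["eef_rot"]
for s in(-22,22):
  for z in(6,15,25): print(s,z,proj(o["eef_pos"]+R@np.array([s,0,z])).round())
print(toR(ray("top",(340,275),30)))
```

```text
-22 6 [284. 108.]
-22 15 [284. 115.]
-22 25 [285. 123.]
22 6 [236.  98.]
22 15 [236. 105.]
22 25 [237. 113.]
[-238.9273005  -153.02255952]
```

Run:
```python
from h import *
im=snapshot("scene");a=im[145:200,225:280];a=cv2.convertScaleAbs(a,alpha=1.8,beta=20)
b=cv2.resize(a,None,fx=10,fy=10,interpolation=cv2.INTER_CUBIC)
cv2.imwrite("pics/s2.png",b)
a=snapshot("top")[190:280,280:400];cv2.imwrite("pics/t2.png",cv2.resize(cv2.convertScaleAbs(a,alpha=1.8,beta=20),None,fx=6,fy=6,interpolation=cv2.INTER_CUBIC))
```

```text
(no output)
```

View pics/s2.png

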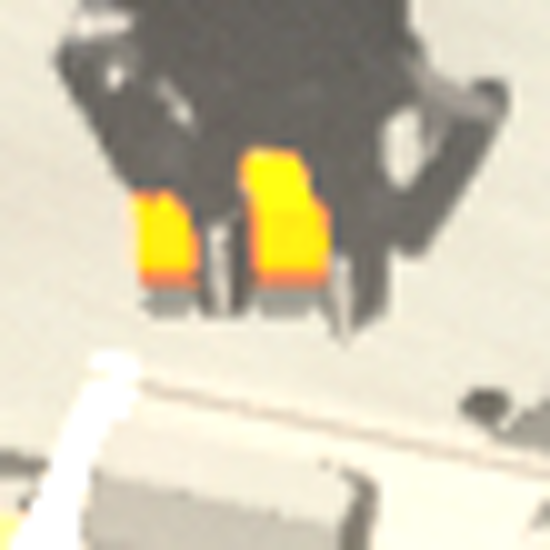

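View pics/t2.png

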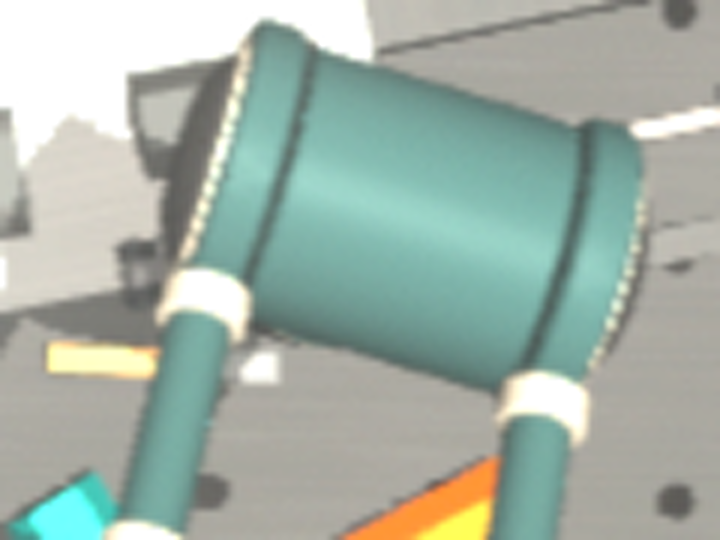

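```bash
python3 - <<'E'
from h import *
o=get_obs();c=camera_params("scene");print(o["clock"])
def proj(p):
    p=c["intrinsics"]@(c["rotation"].T@(p-c["eye"]));p=p[:2]/p[2];return p.round(1)
for q in((-125,-190,91),(-125,190,91),(190,-190,67),(190,190,67)): print(q,proj(np.r_[toW(*q[:2]),q[2]]))
R=o["eef_rot"]
for d in(-25,0,25):
  print(d,[proj(o["eef_pos"]+R@np.array([s,d,z])).tolist() for s in(-15,15) for z in (-10,10,25)])
E
python3 - <<'E'
import sys;sys.path.insert(0,'.')
import cv2
from h import *
im=snapshot("scene")
p=lambda x,y,s,n:cv2.imwrite(n,cv2.resize(im[y-s:y+s,x-s:x+s],None,fx=6,fy=6,interpolation=cv2.INTER_CUBIC))
p(250,180,45,"pics/s3.png")
E
```

```text
2.25
(-125, -190, 91) [234.3 179.8]
(-125, 190, 91) [354.2 206.1]
(190, -190, 67) [196.4 264.1]
(190, 190, 67) [329.7 297.9]
-25 [[255.6, 182.4], [255.9, 187.0], [256.0, 190.3], [246.1, 180.3], [246.5, 184.9], [246.7, 188.3]]
0 [[258.3, 176.6], [258.4, 181.2], [258.6, 184.6], [248.8, 174.6], [249.1, 179.2], [249.3, 182.6]]
25 [[260.8, 171.0], [261.0, 175.6], [261.1, 179.0], [251.5, 169.0], [251.7, 173.6], [251.9, 177.0]]
```

View pics/s3.png

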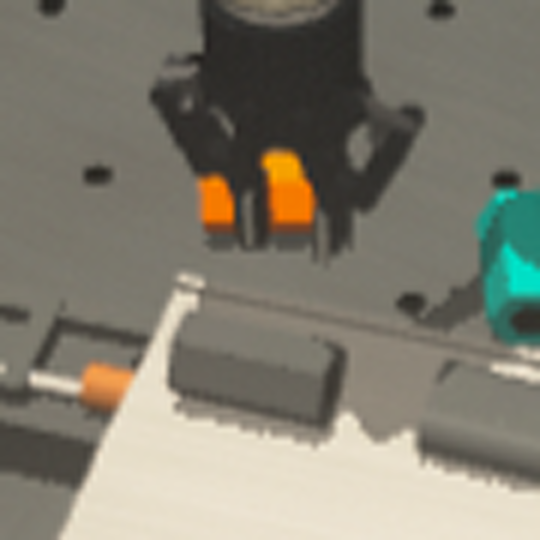

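Request:
step_arm --plan "0 -0.25 0 0 0 0 -0.3;0 0 0 0 0 0 -0.3"

```text
clock: 2.55
eef_pos: [501.1, -106.9, 126.1]
eef_rot: [[0.213, -0.977, 0.003], [-0.977, -0.213, -0.001], [0.001, -0.003, -1.0]]
wrist_force: [0.2, -1.1, 0.2]
opening: 30.0
```

```bash
python3 st.py
python3 - <<'E'
from h import *
im=snapshot("scene")
x,y,s=250,175,45;cv2.imwrite("pics/s4.png",cv2.resize(im[y-s:y+s,x-s:x+s],None,fx=6,fy=6,interpolation=cv2.INTER_CUBIC))
E
```

```text
2.55 ramp [-101.9 -122.8] z 126.1 yaw rel ramp -1.5706 tz [ 2.9e-03 -6.0e-04 -1.0e+00] F [ 0.2 -1.1  0.2] open 30.0 [-0.26  0.04  2.05  0.    1.05  1.1 ]
```

View pics/s4.png

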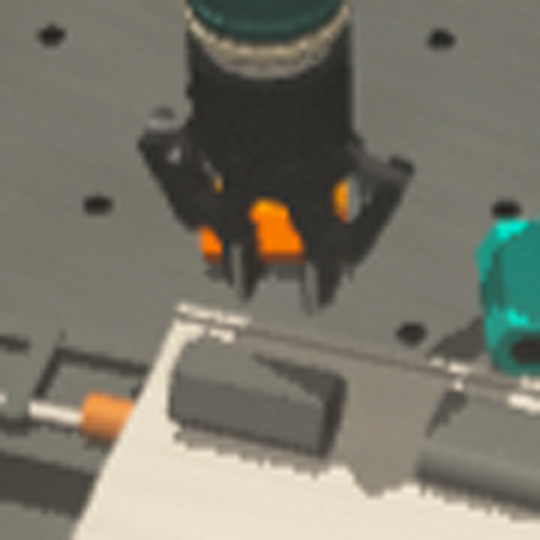

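Request:
step_arm --plan "0 0 0.1 0 0 0 -0.3;0 0 0.1 0 0 0 -0.3;0 0 0 0 0 0 -0.3;0 0 0 0 0 0 -0.3"

```text
clock: 3.1
eef_pos: [498.7, -106.8, 112.7]
eef_rot: [[0.213, -0.977, -0.0], [-0.977, -0.213, 0.0], [-0.0, 0.0, -1.0]]
wrist_force: [-0.7, -0.4, -0.0]
opening: 29.9
```

```bash
python3 st.py
python3 - <<'E'
from h import *
im=snapshot("scene")
x,y,s=250,175,45;cv2.imwrite("pics/s5.png",cv2.resize(im[y-s:y+s,x-s:x+s],None,fx=6,fy=6,interpolation=cv2.INTER_CUBIC))
E
```

```text
3.1 ramp [-104.2 -122.2] z 112.7 yaw rel ramp -1.571 tz [-4.e-04  1.e-04 -1.e+00] F [-0.7 -0.4 -0. ] open 29.9 [-0.26  0.05  2.06 -0.    1.03  1.1 ]
```

View pics/s5.png

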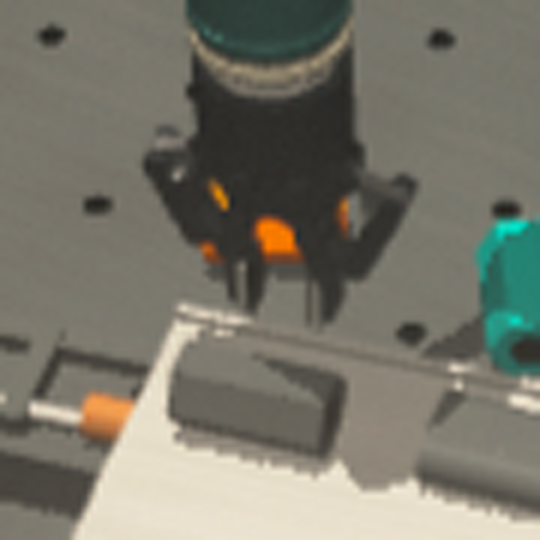

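Run:
```python
from h import *
# hi contrast crop
im=snapshot("scene")
a=im[165:200,225:275];cv2.imwrite("pics/s6.png",cv2.resize(cv2.convertScaleAbs(a,alpha=1.5,beta=10),None,fx=14,fy=14,interpolation=cv2.INTER_LANCZOS4))
for z in(60,90,120): print(z,toR(ray("scene",(245,186),z)),toR(ray("scene",(257.5,188),z)))
for p,z in(((247,193),125),((280,206),113)):print(toR(ray("scene",p,z)))
```

```text
60 [-136.608816   -160.38321607] [-139.69236539 -119.75930319]
90 [-110.37943262 -149.72713055] [-113.38774113 -110.09447108]
120 [ -84.15004923 -139.07104503] [ -87.08311687 -100.42963897]
[ -54.57195833 -122.31721023]
[-43.56390401 -16.98008824]
```

View pics/s6.png

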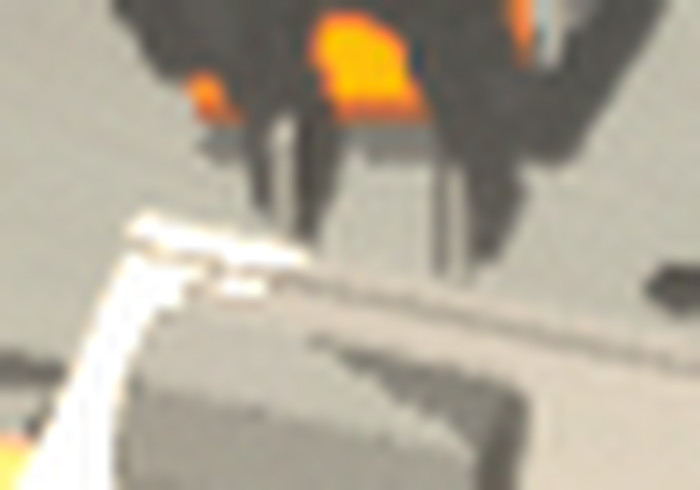

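Request:
step_arm --plan "0 0 0.07 0 0 0 -0.3;0 0 0 0 0 0 -0.3"

```text
clock: 3.45
eef_pos: [498.6, -106.7, 108.3]
eef_rot: [[0.213, -0.977, -0.001], [-0.977, -0.213, 0.0], [-0.0, 0.001, -1.0]]
wrist_force: [-0.9, 0.0, 0.3]
opening: 29.8
```

Request:
step_arm --plan "0 0 0.05 0 0 0 -0.3;0 0 0 0 0 0 -0.3"

```text
clock: 3.7
eef_pos: [498.7, -106.7, 105.3]
eef_rot: [[0.213, -0.977, -0.001], [-0.977, -0.213, 0.0], [-0.0, 0.001, -1.0]]
wrist_force: [-0.8, -0.4, 0.3]
opening: 29.8
```

Request:
step_arm --plan "0 0 0.08 0 0 0 -0.3;0 0 0 0 0 0 -0.3"

```text
clock: 3.95
eef_pos: [498.5, -106.7, 100.3]
eef_rot: [[0.213, -0.977, -0.001], [-0.977, -0.213, 0.0], [-0.0, 0.001, -1.0]]
wrist_force: [0.1, 0.3, 0.4]
opening: 29.6
```

```bash
python3 st.py;python3 - <<'E'
from h import *
im=snapshot("scene")
a=im[150:210,225:285];cv2.imwrite("pics/s7.png",cv2.resize(cv2.convertScaleAbs(a,alpha=1.3,beta=10),None,fx=9,fy=9,interpolation=cv2.INTER_LANCZOS4))
E
```

```text
3.95 ramp [-104.4 -122.1] z 100.3 yaw rel ramp -1.571 tz [-1.e-03  3.e-04 -1.e+00] F [0.1 0.3 0.4] open 29.6 [-0.26  0.06  2.07 -0.    1.01  1.1 ]
```

View pics/s7.png

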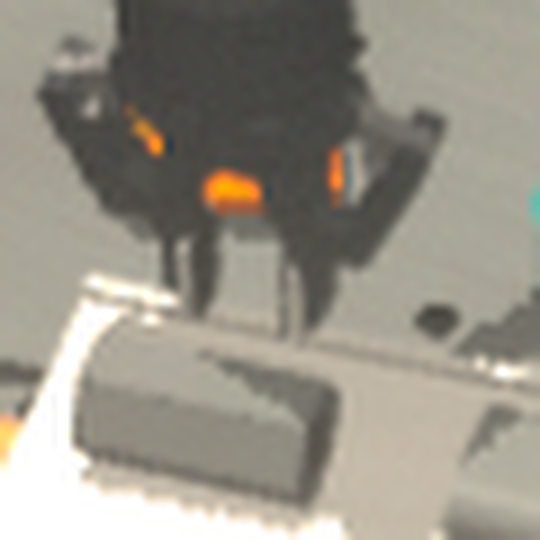

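Request:
step_arm --plan "0 0 0.08 0 0 0 -0.3;0 0 0.05 0 0 0 -0.3;0 0 0 0 0 0 -0.3"

```text
clock: 4.38
eef_pos: [498.6, -106.7, 92.6]
eef_rot: [[0.213, -0.977, -0.001], [-0.977, -0.213, 0.0], [-0.0, 0.001, -1.0]]
wrist_force: [-0.5, 0.4, -0.1]
opening: 29.8
```

```bash
python3 st.py;python3 - <<'E'
from h import *
im=snapshot("scene")
a=im[150:210,225:285];cv2.imwrite("pics/s8.png",cv2.resize(cv2.convertScaleAbs(a,alpha=1.3,beta=10),None,fx=9,fy=9,interpolation=cv2.INTER_LANCZOS4))
E
```

```text
4.38 ramp [-104.4 -122.1] z 92.6 yaw rel ramp -1.571 tz [-9.e-04  3.e-04 -1.e+00] F [-0.5  0.4 -0.1] open 29.8 [-0.26  0.07  2.08  0.    0.99  1.1 ]
```

View pics/s8.png

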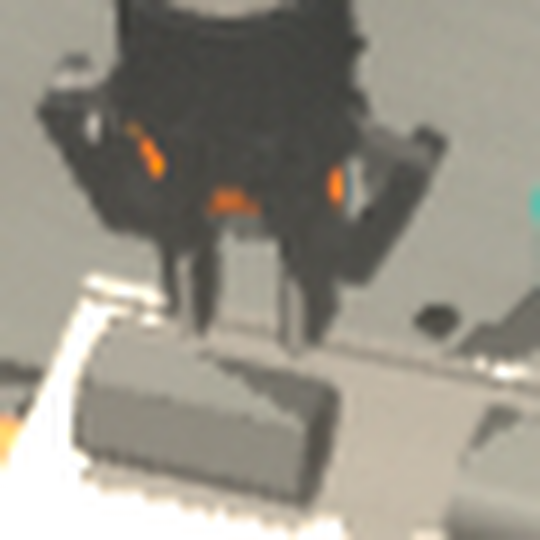

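Request:
step_arm --plan "0 0 0.06 0 0 0 -0.3;0 0 0 0 0 0 -0.3"

```text
clock: 4.68
eef_pos: [498.7, -106.7, 89.1]
eef_rot: [[0.213, -0.977, -0.001], [-0.977, -0.213, 0.0], [-0.0, 0.001, -1.0]]
wrist_force: [-0.0, 0.4, -0.2]
opening: 29.7
```

Request:
step_arm --plan "0 0 0.06 0 0 0 -0.3;0 0 0 0 0 0 -0.3"

```text
clock: 4.92
eef_pos: [498.6, -106.7, 85.5]
eef_rot: [[0.212, -0.977, -0.001], [-0.977, -0.212, 0.0], [-0.0, 0.001, -1.0]]
wrist_force: [-0.6, -0.9, -0.4]
opening: 30.1
```

```bash
python3 st.py;python3 - <<'E'
from h import *
im=snapshot("scene")
a=im[150:210,225:285];cv2.imwrite("pics/s9.png",cv2.resize(cv2.convertScaleAbs(a,alpha=1.3,beta=10),None,fx=9,fy=9,interpolation=cv2.INTER_LANCZOS4))
E
```

```text
4.92 ramp [-104.3 -122.1] z 85.5 yaw rel ramp -1.5711 tz [-6.e-04  2.e-04 -1.e+00] F [-0.6 -0.9 -0.4] open 30.1 [-0.26  0.08  2.08  0.    0.98  1.1 ]
```

View pics/s9.png

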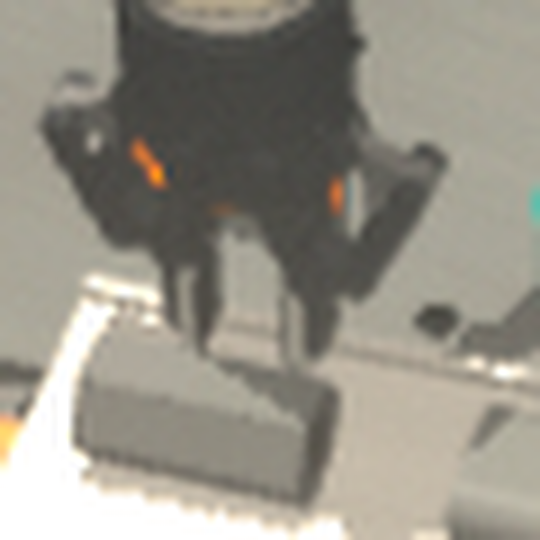

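Request:
step_arm --plan "0 0 0.04 0 0 0 -0.3;0 0 0 0 0 0 -0.3"

```text
clock: 5.22
eef_pos: [498.8, -106.8, 83.3]
eef_rot: [[0.213, -0.977, -0.0], [-0.977, -0.213, 0.0], [-0.0, 0.0, -1.0]]
wrist_force: [0.2, 0.6, -0.4]
opening: 29.4
```

Request:
step_arm --plan "0 0 0.04 0 0 0 -0.3;0 0 0 0 0 0 -0.3"

```text
clock: 5.48
eef_pos: [498.8, -106.7, 80.9]
eef_rot: [[0.213, -0.977, -0.0], [-0.977, -0.213, 0.0], [-0.0, 0.0, -1.0]]
wrist_force: [-0.1, -0.5, 0.1]
opening: 29.5
```

Request:
step_arm --plan "0 0 0.04 0 0 0 -0.3;0 0 0 0 0 0 -0.3"

```text
clock: 5.72
eef_pos: [498.7, -106.7, 78.4]
eef_rot: [[0.213, -0.977, -0.0], [-0.977, -0.213, 0.0], [-0.0, 0.0, -1.0]]
wrist_force: [-0.0, 0.4, -0.9]
opening: 29.6
```

Request:
step_arm --plan "0 0 0.04 0 0 0 -0.3;0 0 0 0 0 0 -0.3"

```text
clock: 5.98
eef_pos: [498.7, -106.7, 76.0]
eef_rot: [[0.213, -0.977, -0.0], [-0.977, -0.213, 0.0], [-0.0, 0.0, -1.0]]
wrist_force: [-0.3, -0.3, 0.0]
opening: 29.4
```

Request:
step_arm --plan "0 0 0.04 0 0 0 -0.3;0 0 0 0 0 0 -0.3"

```text
clock: 6.22
eef_pos: [499.2, -106.8, 74.2]
eef_rot: [[0.213, -0.977, 0.0], [-0.977, -0.213, -0.0], [0.0, -0.0, -1.0]]
wrist_force: [0.3, 0.8, 2.8]
opening: 29.8
```

```bash
python3 st.py;python3 - <<'E'
from h import *
im=snapshot("scene")
a=im[150:210,225:285];cv2.imwrite("pics/s10.png",cv2.resize(cv2.convertScaleAbs(a,alpha=1.3,beta=10),None,fx=9,fy=9,interpolation=cv2.INTER_LANCZOS4))
E
```

```text
6.22 ramp [-103.8 -122.4] z 74.2 yaw rel ramp -1.571 tz [ 4.e-04 -1.e-04 -1.e+00] F [0.3 0.8 2.8] open 29.8 [-0.26  0.1   2.09  0.    0.95  1.1 ]
```

View pics/s10.png

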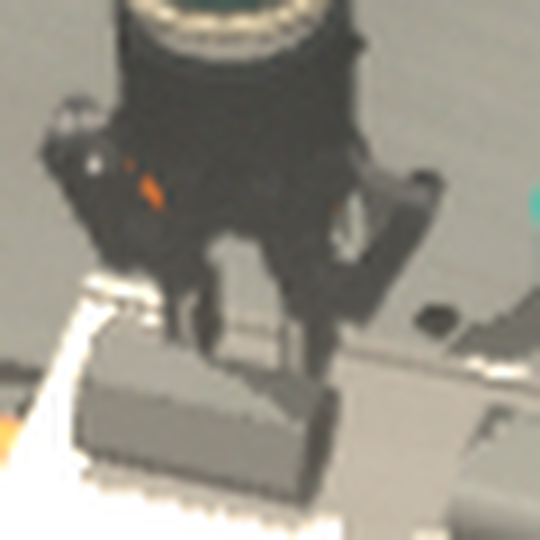

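Request:
step_arm --plan "0 0 -0.15 0 0 0 -0.3;0 -0.12 0 0 0 0 -0.3;0 -0.15 0 0 0 0 -0.3;0 -0.17 0 0 0 0 -0.3;0 -0.17 0 0 0 0 -0.3;0 -0.17 0 0 0 0 -0.3;0 -0.1 0 0 0 0 -0.3;0 0 0 0 0 0 -0.3"

```text
clock: 7.28
eef_pos: [551.5, -95.3, 82.8]
eef_rot: [[0.213, -0.977, 0.001], [-0.977, -0.213, 0.0], [0.0, -0.001, -1.0]]
wrist_force: [-0.1, -0.4, -0.2]
opening: 30.2
```

```bash
python3 st.py;python3 - <<'E'
from h import *
im=snapshot("scene")
a=im[150:270,200:360];cv2.imwrite("pics/s11.png",cv2.resize(a,None,fx=5,fy=5,interpolation=cv2.INTER_CUBIC))
E
```

```text
7.28 ramp [ -50.2 -122.2] z 82.8 yaw rel ramp -1.5707 tz [ 1.2e-03  2.0e-04 -1.0e+00] F [-0.1 -0.4 -0.2] open 30.2 [-0.22  0.17  1.99  0.    0.98  1.14]
```

View pics/s11.png

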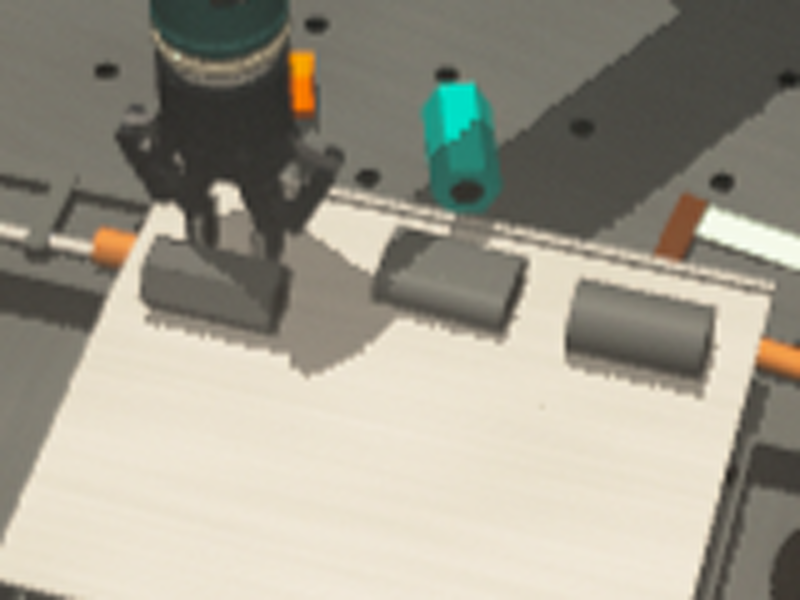

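Request:
step_arm --plan "0 -0.17 0 0 0 0 -0.3;0 -0.17 0 0 0 0 -0.3;0 -0.17 0 0 0 0 -0.3;0 -0.17 0.02 0 0 0 -0.3;0 -0.17 0.02 0 0 0 -0.3;0 -0.12 0.02 0 0 0 -0.3;0 -0.08 0 0 0 0 -0.3;0 0 0 0 0 0 -0.3"

```text
clock: 8.32
eef_pos: [612.6, -82.1, 79.2]
eef_rot: [[0.213, -0.977, 0.0], [-0.977, -0.213, 0.0], [0.0, -0.0, -1.0]]
wrist_force: [-0.3, -0.2, -0.5]
opening: 29.6
```

```bash
python3 st.py;python3 - <<'E'
from h import *
im=snapshot("scene")
a=im[150:270,200:360];cv2.imwrite("pics/s12.png",cv2.resize(a,None,fx=5,fy=5,interpolation=cv2.INTER_CUBIC))
im=snapshot("top")
a=im[90:270,170:410];cv2.imwrite("pics/t12.png",cv2.resize(a,None,fx=3,fy=3,interpolation=cv2.INTER_CUBIC))
E
```

```text
8.32 ramp [  12.3 -122.3] z 79.2 yaw rel ramp -1.5709 tz [ 4.e-04  1.e-04 -1.e+00] F [-0.3 -0.2 -0.5] open 29.6 [-0.17  0.28  1.86  0.    1.    1.18]
```

View pics/s12.png

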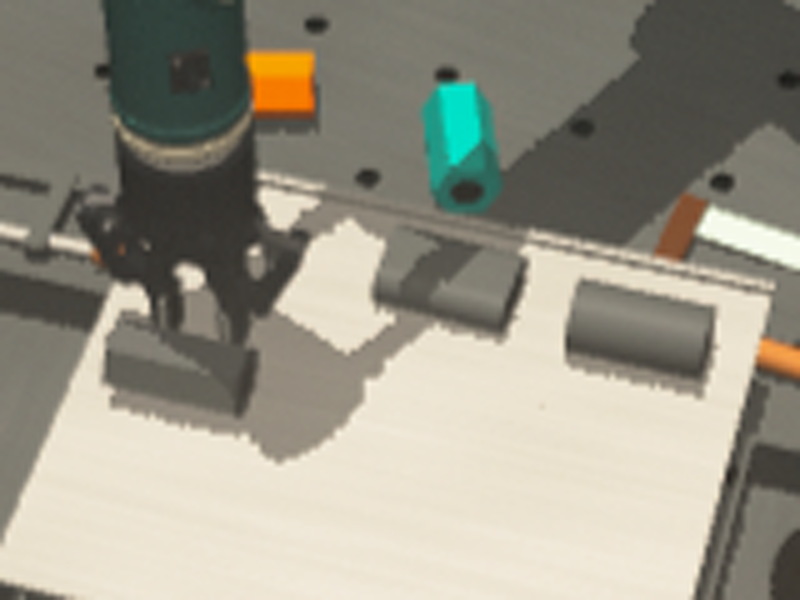

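View pics/t12.png

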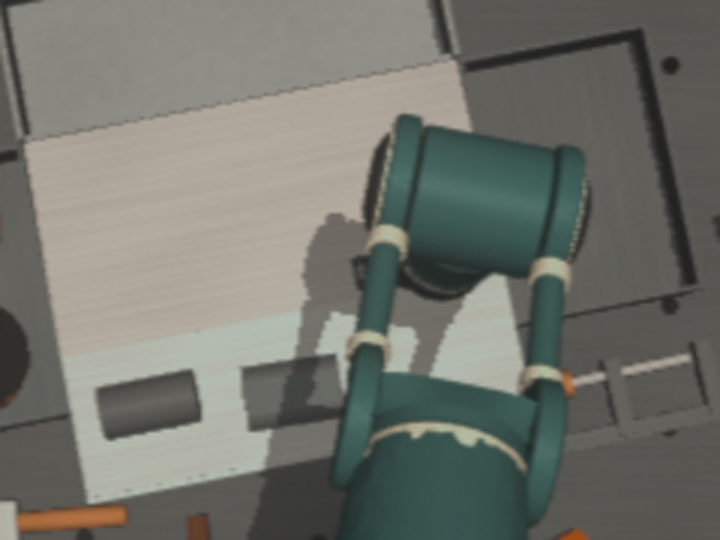

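Run:
```python
from h import *
# hex top face corners crop: back-left(118,318) right-back(255,350), front-left(107,350)?, front-right(240,383)
for p in((118,316),(255,350),(106,352),(240,382)): print(toR(ray("scene",(p[0]/5+200,p[1]/5+150),120)))
```

```text
[  35.02002367 -163.02131443]
[ 36.55576865 -79.28258745]
[  62.18721823 -160.10836537]
[ 61.15941402 -79.90271909]
```

Request:
step_arm --plan "0 0.2 0 0 0 0 -0.3;0 0.1 -0.6 0 0 0 -0.3;0 0 -0.6 0 0 0 -0.3;-0.55 0.5 0 0 0 0 -0.3;-0.55 0.5 0 0 0 0 -0.3;-0.55 0.5 0 0 0 0 -0.3;-0.52 0.35 0 0 0 0 -0.3;0 0 0 0 0 0 -0.3;0 0 0 0 0 0 -0.3"

```text
clock: 9.55
eef_pos: [458.7, 17.3, 151.8]
eef_rot: [[0.213, -0.977, 0.002], [-0.977, -0.213, -0.0], [0.001, -0.002, -1.0]]
wrist_force: [0.1, 0.1, -0.4]
opening: 29.8
```

```bash
python3 st.py;python3 - <<'E'
from h import *
im=snapshot("scene")
a=im[150:270,200:360];cv2.imwrite("pics/s13.png",cv2.resize(a,None,fx=5,fy=5,interpolation=cv2.INTER_CUBIC))
E
```

```text
9.55 ramp [-116.9    7.6] z 151.8 yaw rel ramp -1.5706 tz [ 1.8e-03 -3.0e-04 -1.0e+00] F [ 0.1  0.1 -0.4] open 29.8 [-0.02 -0.1   2.13 -0.    1.11  1.34]
```

View pics/s13.png

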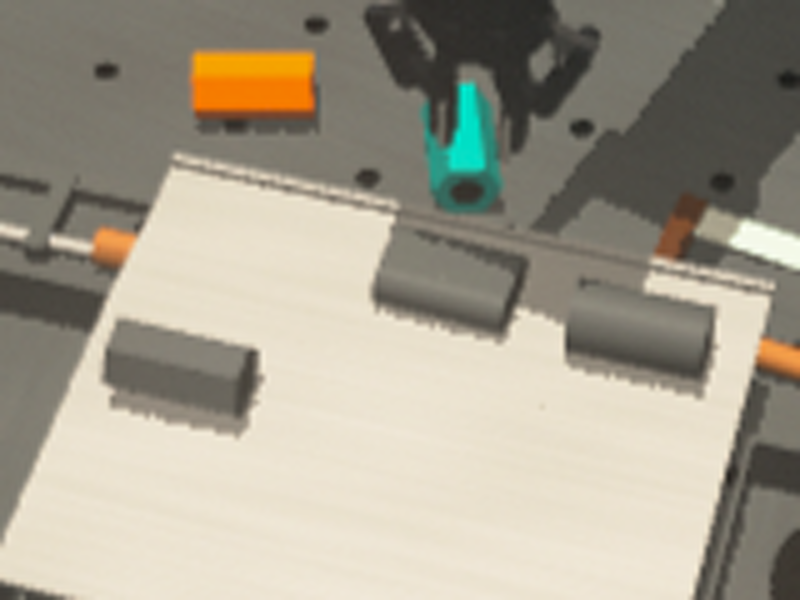

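Request:
step_arm --plan "0 0 0.5 0 0 0 -0.3;0 0 0.5 0 0 0 -0.3;0 -0.1 0.08 0 0 0 -0.3;0 -0.1 0.08 0 0 0 -0.3;0 -0.15 0 0 0 0 -0.3;0 -0.17 0 0 0 0 -0.3;0 -0.17 0 0 0 0 -0.3;0 -0.17 0 0 0 0 -0.3;0 -0.17 0 0 0 0 -0.3;0 -0.17 0 0 0 0 -0.3;0 -0.1 0 0 0 0 -0.3;0 0 0 0 0 0 -0.3"

```text
clock: 11.1
eef_pos: [535.7, 34.4, 82.0]
eef_rot: [[0.213, -0.977, 0.002], [-0.977, -0.213, 0.0], [0.0, -0.002, -1.0]]
wrist_force: [0.0, -0.4, -0.2]
opening: 29.7
```

```bash
python3 st.py;python3 - <<'E'
from h import *
im=snapshot("scene")
a=im[150:270,200:360];cv2.imwrite("pics/s14.png",cv2.resize(a,None,fx=5,fy=5,interpolation=cv2.INTER_CUBIC))
E
```

```text
11.1 ramp [-38.    7.8] z 82.0 yaw rel ramp -1.5709 tz [ 1.6e-03  1.0e-04 -1.0e+00] F [ 0.  -0.4 -0.2] open 29.7 [0.02 0.13 2.03 0.   0.97 1.37]
```

View pics/s14.png

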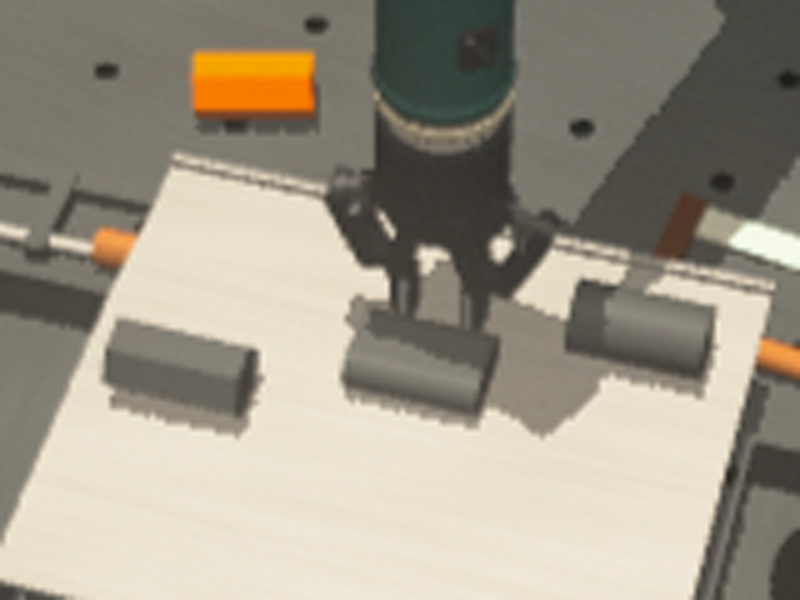

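Request:
step_arm --plan "0 -0.15 0 0 0 0 -0.3;0 -0.2 0 0 0 0 -0.3;0 -0.2 0 0 0 0 -0.3;0 -0.2 0.01 0 0 0 -0.3;0 -0.2 0.02 0 0 0 -0.3;0 -0.2 0.02 0 0 0 -0.3;0 -0.2 0.02 0 0 0 -0.3;0 -0.2 0.02 0 0 0 -0.3;0 -0.2 0.02 0 0 0 -0.3;0 -0.17 0.02 0 0 0 -0.3;0 -0.1 0.01 0 0 0 -0.3;0 0 0 0 0 0 -0.3"

```text
clock: 12.65
eef_pos: [653.8, 60.1, 73.4]
eef_rot: [[0.213, -0.977, 0.001], [-0.977, -0.213, 0.0], [0.0, -0.001, -1.0]]
wrist_force: [-0.4, 0.6, 0.3]
opening: 30.0
```

```bash
python3 st.py;python3 - <<'E'
from h import *
im=snapshot("scene")
a=im[150:290,190:370];cv2.imwrite("pics/s15.png",cv2.resize(a,None,fx=4,fy=4,interpolation=cv2.INTER_CUBIC))
E
```

```text
12.65 ramp [82.9  7.9] z 73.4 yaw rel ramp -1.5709 tz [ 1.e-03  1.e-04 -1.e+00] F [-0.4  0.6  0.3] open 30.0 [0.05 0.35 1.78 0.   1.01 1.41]
```

View pics/s15.png

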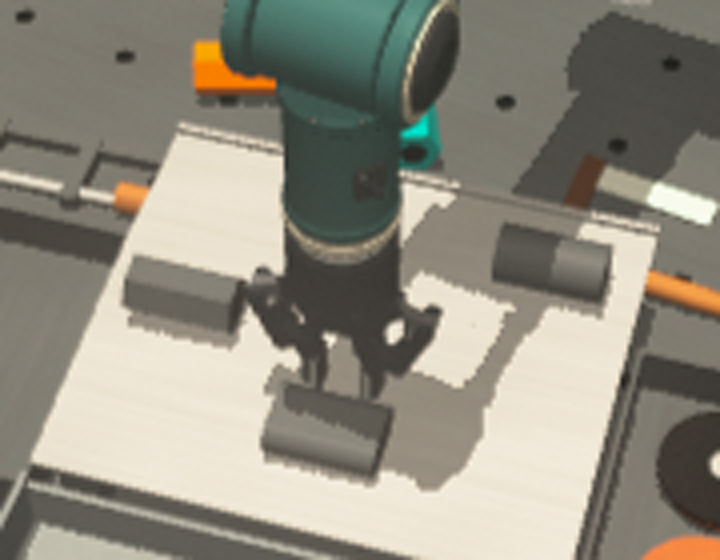

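Request:
step_arm --plan "0 0.2 0 0 0 0 -0.3;0 0.1 -0.6 0 0 0 -0.3;0 0 -0.65 0 0 0 -0.3;-0.5 0.7 0 0 0 0 -0.3;-0.5 0.7 0 0 0 0 -0.3;-0.5 0.7 0 0 0 0 -0.3;-0.45 0.7 0 0 0 0 -0.3;0 0 0 0 0 0 -0.3;0 0 0 0 0 0 -0.3"

```text
clock: 13.82
eef_pos: [446.7, 134.7, 148.8]
eef_rot: [[0.213, -0.977, 0.002], [-0.977, -0.213, 0.0], [0.0, -0.002, -1.0]]
wrist_force: [-0.1, -0.1, 0.5]
opening: 30.1
```

```bash
python3 st.py;python3 - <<'E'
from h import *
im=snapshot("scene")
a=im[150:290,190:370];cv2.imwrite("pics/s16.png",cv2.resize(a,None,fx=4,fy=4,interpolation=cv2.INTER_CUBIC))
a=snapshot("top")[50:270,110:420]
cv2.imwrite("pics/t16.png",cv2.resize(a,None,fx=2.5,fy=2.5,interpolation=cv2.INTER_CUBIC))
E
```

```text
13.82 ramp [-103.7  124.8] z 148.8 yaw rel ramp -1.5705 tz [ 2.e-03  2.e-04 -1.e+00] F [-0.1 -0.1  0.5] open 30.1 [ 0.24 -0.08  2.11 -0.    1.1   1.6 ]
```

View pics/s16.png

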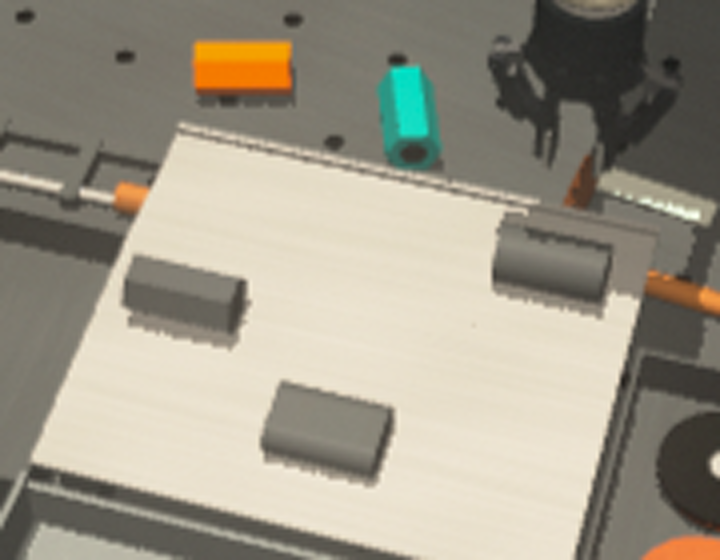

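View pics/t16.png

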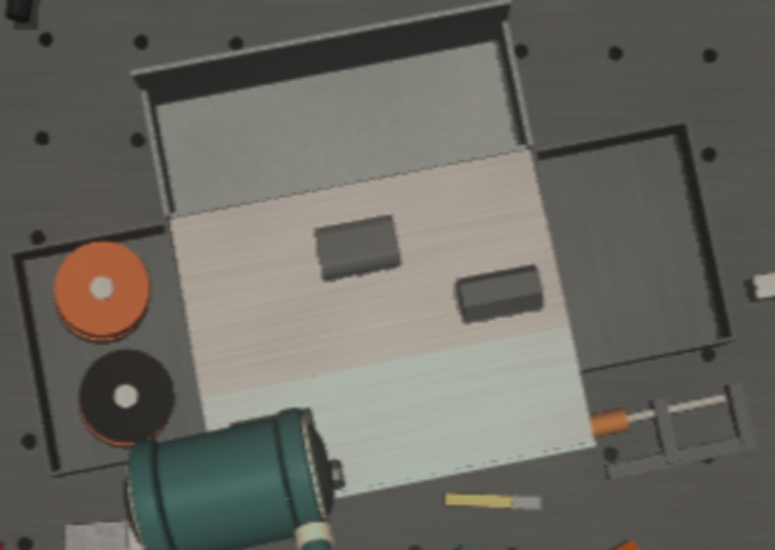

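Request:
step_arm --plan "0 0 0.5 0 0 0 -0.3;0 0 0.5 0 0 0 -0.3;0 0 0.08 0 0 0 -0.3;0 -0.1 0 0 0 0 -0.3;0 -0.12 0 0 0 0 -0.3;0 -0.15 0 0 0 0 -0.3;0 -0.17 0 0 0 0 -0.3;0 -0.17 0 0 0 0 -0.3;0 -0.17 0 0 0 0 -0.3;0 -0.17 0 0 0 0 -0.3;0 -0.17 0 0 0 0 -0.3;0 -0.17 0 0 0 0 -0.3"

```text
clock: 15.42
eef_pos: [528.6, 152.7, 83.4]
eef_rot: [[0.213, -0.977, 0.0], [-0.977, -0.213, 0.0], [-0.0, -0.0, -1.0]]
wrist_force: [0.4, 0.2, 0.6]
opening: 29.6
```

```bash
python3 st.py;python3 - <<'E'
from h import *
im=snapshot("scene")
a=im[150:330,170:370];cv2.imwrite("pics/s17.png",cv2.resize(a,None,fx=3.3,fy=3.3,interpolation=cv2.INTER_CUBIC))
E
```

```text
15.43 ramp [-19.8 124.9] z 83.4 yaw rel ramp -1.571 tz [ 0.  0. -1.] F [0.4 0.2 0.6] open 29.6 [0.24 0.16 2.   0.   0.98 1.59]
```

View pics/s17.png

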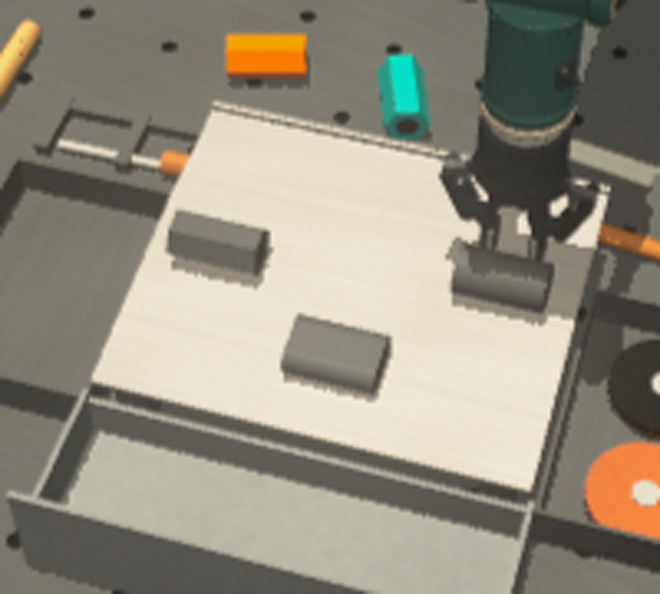

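Request:
step_arm --plan "0 -0.17 0 0 0 0 -0.3;0 -0.12 0 0 0 0 -0.3;0 0.1 0 0 0 0 -0.3;0 0 0 0 0 0 -0.3;0 0 0 0 0 0 -0.3;0 0 0 0 0 0 -0.3;0 0 -0.5 0 0 0 -0.3;0 0 -0.6 0 0 0 -0.3"

```text
clock: 16.48
eef_pos: [538.0, 154.7, 149.1]
eef_rot: [[0.213, -0.977, -0.003], [-0.977, -0.213, -0.001], [0.0, 0.003, -1.0]]
wrist_force: [0.7, 0.1, 0.4]
opening: 29.8
```

```bash
python3 st.py;python3 - <<'E'
from h import *
im=snapshot("scene")
a=im[150:330,170:370];cv2.imwrite("pics/s18.png",cv2.resize(a,None,fx=3.3,fy=3.3,interpolation=cv2.INTER_CUBIC))
E
```

```text
16.48 ramp [-10.2 124.9] z 149.1 yaw rel ramp -1.5709 tz [-2.5e-03 -6.0e-04 -1.0e+00] F [0.7 0.1 0.4] open 29.8 [ 0.24  0.11  1.93 -0.    1.11  1.59]
```

View pics/s18.png

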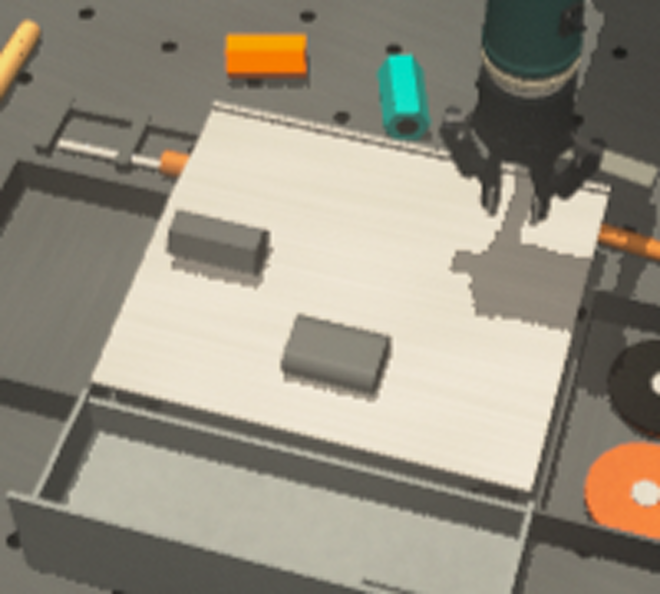

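Request:
step_arm --plan "0 0 0 0 0 -1 -0.7;0 0 0 0 0 -1 -0.7;0 0 0 0 0 -1 -0.7;0 0 0 0 0 -1 -0.7;0 0 0 0 0 -1 -0.7;0 0 0 0 0 -1 -0.7;0 0 0 0 0 -1 -0.7;0 0 0 0 0 -1 -0.7;0 0 0 0 0 -1 -0.7;0 0 0 0 0 -1 -0.7;0 0 0 0 0 -1 -0.7;0 0 0 0 0 -1 -0.7"

```text
clock: 18.02
eef_pos: [539.0, 154.9, 149.4]
eef_rot: [[0.923, -0.384, 0.0], [-0.384, -0.923, 0.0], [0.0, -0.0, -1.0]]
wrist_force: [0.0, -0.4, -0.7]
opening: 13.1
```

Request:
step_arm --plan "0 0 0 0 0 -1 -0.7;0 0 0 0 0 -1 -0.7;0 0 0 0 0 -1 -0.7;0 0 0 0 0 -1 -0.7;0 0 0 0 0 -1 -0.7;0 0 0 0 0 -1 -0.7;0 0 0 0 0 -1 -0.7;0 0 0 0 0 -0.63 -0.7;0 0 0 0 0 0 -0.7"

```text
clock: 19.15
eef_pos: [539.0, 154.9, 149.5]
eef_rot: [[0.977, 0.212, 0.0], [0.212, -0.977, 0.0], [0.0, -0.0, -1.0]]
wrist_force: [0.6, 0.4, -0.3]
opening: 12.6
```

```bash
python3 st.py;python3 - <<'E'
from h import *
im=snapshot("scene");cv2.imwrite("pics/s19f.png",im)
a=im[150:330,170:370];cv2.imwrite("pics/s19.png",cv2.resize(a,None,fx=3.3,fy=3.3,interpolation=cv2.INTER_CUBIC))
a=snapshot("top")[50:270,110:420]
cv2.imwrite("pics/t19.png",cv2.resize(a,None,fx=2.5,fy=2.5,interpolation=cv2.INTER_CUBIC))
E
```

```text
19.15 ramp [ -9.2 124.9] z 149.5 yaw rel ramp -0.0011 tz [ 2.e-04  0.e+00 -1.e+00] F [ 0.6  0.4 -0.3] open 12.6 [0.24 0.11 1.93 0.   1.11 0.02]
```

View pics/s19.png

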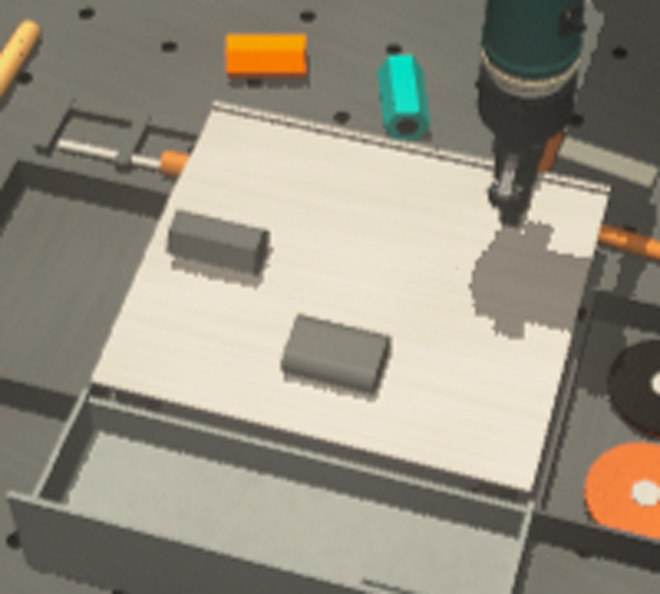

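View pics/t19.png

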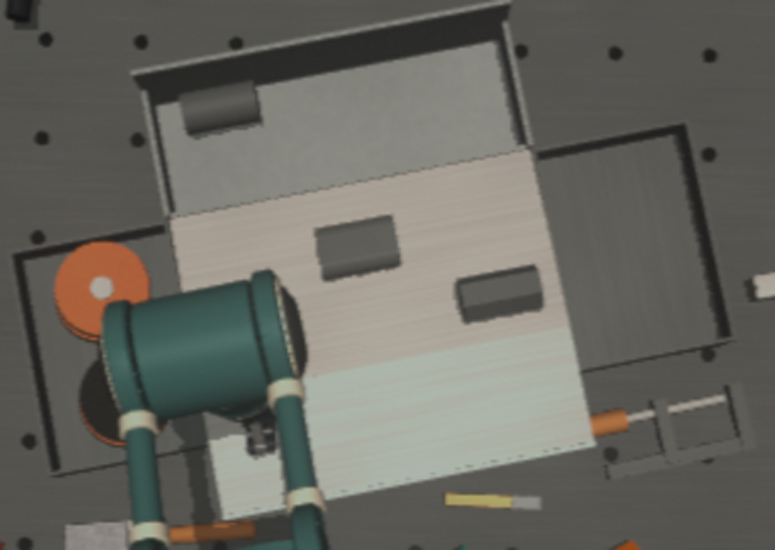

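```bash
cat > meas.py <<'E'
from h import *
def meas(im):
    g=cv2.cvtColor(im,cv2.COLOR_BGR2GRAY);c=camera_params("top")
    def proj(x,y,z):
        p=c["intrinsics"]@(c["rotation"].T@(np.r_[toW(x,y),z]-c["eye"]));return p[:2]/p[2]
    poly=np.array([proj(*q) for q in((4,80,84),(4,-180,84),(183,-183,68),(183,80,68))])
    m=np.zeros_like(g);cv2.fillPoly(m,[poly.astype(np.int32)],255)
    m&=((g<130)*255).astype(np.uint8)
    for k in cv2.findContours(m,cv2.RETR_EXTERNAL,cv2.CHAIN_APPROX_NONE)[0]:
        if cv2.contourArea(k)<200: continue
        r=cv2.minAreaRect(k)
        print([toR(ray("top",q,95)).round(0).tolist() for q in cv2.boxPoints(r)], toR(ray("top",r[0],95)).round(1))
E
python3 -c "
from meas import *
im=snapshot('top');meas(im)"
```

```text
[[70.0, -79.0], [70.0, -166.0], [22.0, -166.0], [22.0, -78.0]] [  45.6 -122.2]
[[147.0, 51.0], [147.0, -32.0], [90.0, -31.0], [90.0, 51.0]] [118.4   9.6]
```

Request:
step_arm --plan "0.7 0.1 0 0 0 0 -0.7;0.7 0.3 0 0 0 0 -0.7;0.73 0.27 0 0 0 0 -0.7;0 0 0.5 0 0 0 -0.7;0 0 0.5 0 0 0 -0.7;0 0 0.25 0 0 0 -0.7;0 0 0 0 0 0 -0.7;0 0 0 0 0 0 -0.7"

```text
clock: 20.3
eef_pos: [673.4, 143.0, 76.0]
eef_rot: [[0.977, 0.212, 0.002], [0.212, -0.977, 0.0], [0.002, 0.0, -1.0]]
wrist_force: [-0.6, -0.5, 0.6]
opening: 12.6
```

```bash
python3 st.py;python3 - <<'E'
from h import *
im=snapshot("scene")
a=im[150:330,170:370];cv2.imwrite("pics/s20.png",cv2.resize(a,None,fx=3.3,fy=3.3,interpolation=cv2.INTER_CUBIC))
E
```

```text
20.3 ramp [119.6  84.7] z 76.0 yaw rel ramp -0.0005 tz [ 2.2e-03  4.0e-04 -1.0e+00] F [-0.6 -0.5  0.6] open 12.6 [ 0.17  0.4   1.7   0.    1.04 -0.04]
```

View pics/s20.png

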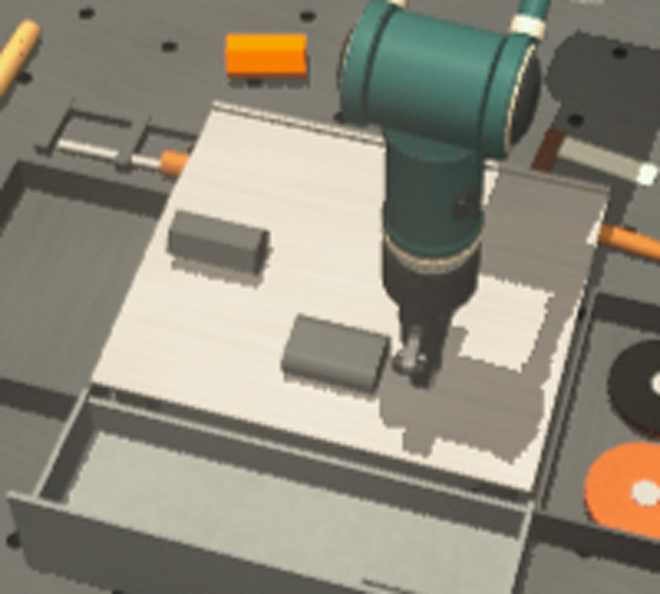

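Request:
step_arm --plan "0 0 0.09 0 0 0 -0.7;0 0.1 0 0 0 0 -0.7;0 0.15 0 0 0 0 -0.7;0 0.2 0 0 0 0 -0.7;0 0.2 0 0 0 0 -0.7;0 0.2 0 0 0 0 -0.7;0 0.2 0 0 0 0 -0.7;0 0.2 0 0 0 0 -0.7;0 0.15 0 0 0 0 -0.7;0 0 0 0 0 0 -0.7"

```text
clock: 21.6
eef_pos: [690.4, 59.4, 69.0]
eef_rot: [[0.977, 0.211, -0.0], [0.211, -0.977, -0.001], [-0.0, 0.001, -1.0]]
wrist_force: [0.2, 0.0, -0.2]
opening: 12.7
```

```bash
python3 st.py;python3 - <<'E'
from h import *
im=snapshot("scene")
a=im[150:330,170:370];cv2.imwrite("pics/s21.png",cv2.resize(a,None,fx=3.3,fy=3.3,interpolation=cv2.INTER_CUBIC))
E
```

```text
21.6 ramp [118.4  -0.6] z 69.0 yaw rel ramp -0.0015 tz [-1.e-04 -8.e-04 -1.e+00] F [ 0.2  0.  -0.2] open 12.7 [ 0.05  0.42  1.69 -0.    1.03 -0.16]
```

View pics/s21.png

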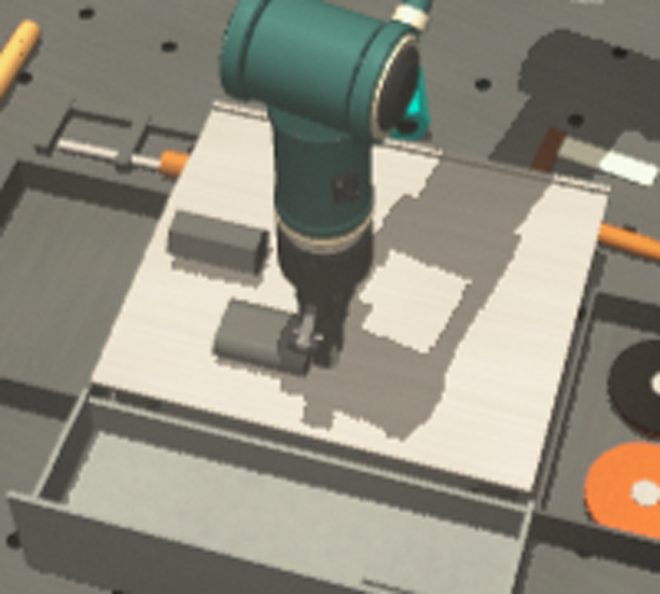

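Request:
step_arm --plan "0 0.15 0 0 0 0 -0.7;0 0.2 0 0 0 0 -0.7;0 0.2 0 0 0 0 -0.7;0 0.2 0 0 0 0 -0.7;0 0.2 0 0 0 0 -0.7;0 0.2 0 0 0 0 -0.7;0 0.2 0 0 0 0 -0.7;0 0.2 0 0 0 0 -0.7;0 0.2 0 0 0 0 -0.7;0 0.15 0 0 0 0 -0.7;0 0 0 0 0 0 -0.7"

```text
clock: 23.02
eef_pos: [714.8, -51.9, 69.3]
eef_rot: [[0.977, 0.211, 0.001], [0.211, -0.977, -0.001], [0.0, 0.001, -1.0]]
wrist_force: [0.4, 0.4, -0.1]
opening: 12.8
```

```bash
python3 st.py;python3 - <<'E'
from h import *
im=snapshot("scene")
a=im[150:330,130:350];cv2.imwrite("pics/s22.png",cv2.resize(a,None,fx=3.3,fy=3.3,interpolation=cv2.INTER_CUBIC))
E
```

```text
23.02 ramp [ 118.6 -114.5] z 69.3 yaw rel ramp -0.0014 tz [ 5.e-04 -6.e-04 -1.e+00] F [ 0.4  0.4 -0.1] open 12.8 [-0.11  0.46  1.64 -0.    1.05 -0.32]
```

View pics/s22.png

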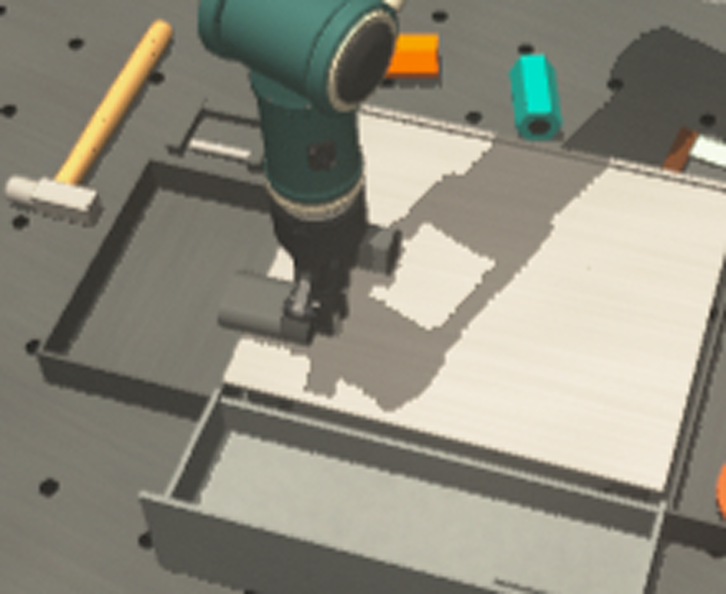

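Request:
step_arm --plan "0 0.2 0 0 0 0 -0.7;0 0.25 0 0 0 0 -0.7;0 0.3 0 0 0 0 -0.7;0 0.3 0 0 0 0 -0.7;0 0.3 0 0 0 0 -0.7;0 0.15 0 0 0 0 -0.7;0 0 0 0 0 0 -0.7;0 0 0 0 0 0 -0.7"

```text
clock: 24.08
eef_pos: [733.4, -138.4, 68.9]
eef_rot: [[0.977, 0.212, -0.0], [0.212, -0.977, 0.0], [-0.0, -0.0, -1.0]]
wrist_force: [0.3, 0.4, 0.6]
opening: 12.9
```

```bash
python3 st.py;python3 - <<'E'
from h import *
im=snapshot("scene")
a=im[150:330,130:350];cv2.imwrite("pics/s23.png",cv2.resize(a,None,fx=3.3,fy=3.3,interpolation=cv2.INTER_CUBIC))
E
```

```text
24.07 ramp [ 118.3 -203. ] z 68.9 yaw rel ramp -0.0005 tz [-4.e-04  4.e-04 -1.e+00] F [0.3 0.4 0.6] open 12.9 [-0.22  0.51  1.56  0.    1.07 -0.43]
```

View pics/s23.png

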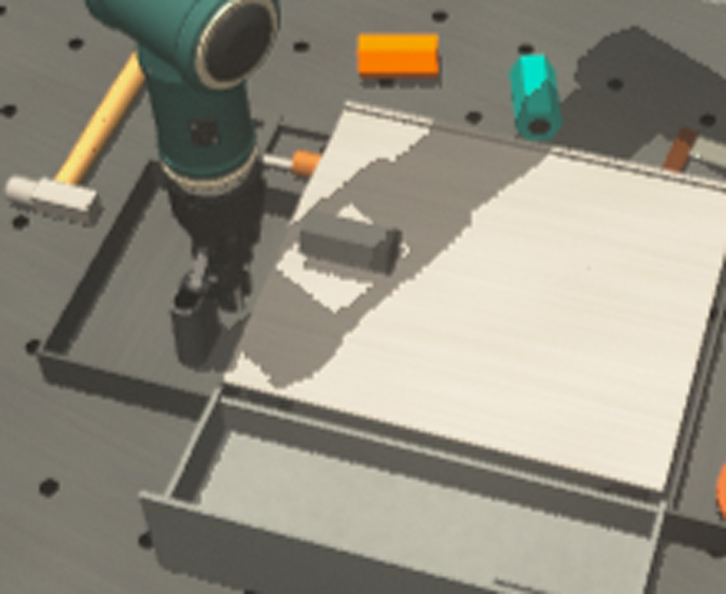

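Request:
step_arm --plan "0 0.2 0 0 0 0 -0.7;0 0.3 0 0 0 0 -0.7;0 0.3 0 0 0 0 -0.7;0 0.2 0 0 0 0 -0.7;0 0 0 0 0 0 -0.7;0 0 0 0 0 0 -0.7"

```text
clock: 24.88
eef_pos: [746.1, -197.3, 68.9]
eef_rot: [[0.977, 0.212, -0.0], [0.212, -0.977, 0.0], [-0.0, -0.001, -1.0]]
wrist_force: [-0.0, -0.7, 0.1]
opening: 13.1
```

```bash
python3 st.py;python3 - <<'E'
from h import *
im=snapshot("scene")
a=im[150:330,130:350];cv2.imwrite("pics/s24.png",cv2.resize(a,None,fx=3.3,fy=3.3,interpolation=cv2.INTER_CUBIC))
E
```

```text
24.88 ramp [ 118.2 -263.3] z 68.9 yaw rel ramp -0.001 tz [-4.e-04  5.e-04 -1.e+00] F [-0.  -0.7  0.1] open 13.1 [-0.29  0.55  1.49  0.    1.1  -0.5 ]
```

View pics/s24.png

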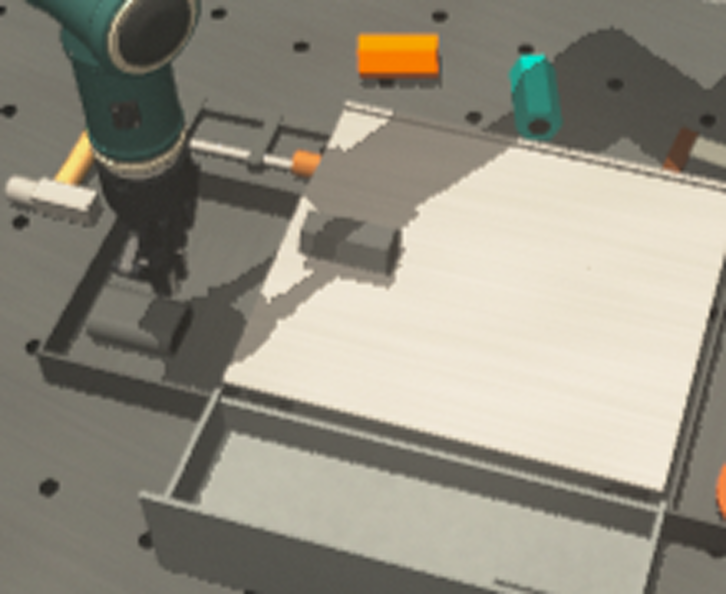

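Request:
step_arm --plan "0 0 -0.7 0 0 0 -0.7;0 0 -0.7 0 0 0 -0.7;-0.3 -0.88 0 0 0 0 -0.7;-0.3 -0.88 0 0 0 0 -0.7;-0.3 -0.88 0 0 0 0 -0.7;-0.3 -0.88 0 0 0 0 -0.7;0 0 0 0 0 0 -0.7;0 0 0.5 0 0 0 -0.7;0 0 0.5 0 0 0 -0.7;0 0 0.25 0 0 0 -0.7;0 0 0 0 0 0 -0.7"

```text
clock: 26.3
eef_pos: [630.3, -6.5, 76.7]
eef_rot: [[0.977, 0.212, -0.003], [0.212, -0.977, 0.0], [-0.003, -0.001, -1.0]]
wrist_force: [-0.1, -0.5, -0.0]
opening: 12.5
```

```bash
python3 st.py;python3 - <<'E'
from h import *
im=snapshot("scene")
a=im[150:330,130:350];cv2.imwrite("pics/s25.png",cv2.resize(a,None,fx=3.3,fy=3.3,interpolation=cv2.INTER_CUBIC))
E
```

```text
26.3 ramp [ 45.7 -52.2] z 76.7 yaw rel ramp -0.0008 tz [-0.0027  0.     -1.    ] F [-0.1 -0.5 -0. ] open 12.5 [-0.05  0.31  1.83 -0.    1.01 -0.26]
```

View pics/s25.png

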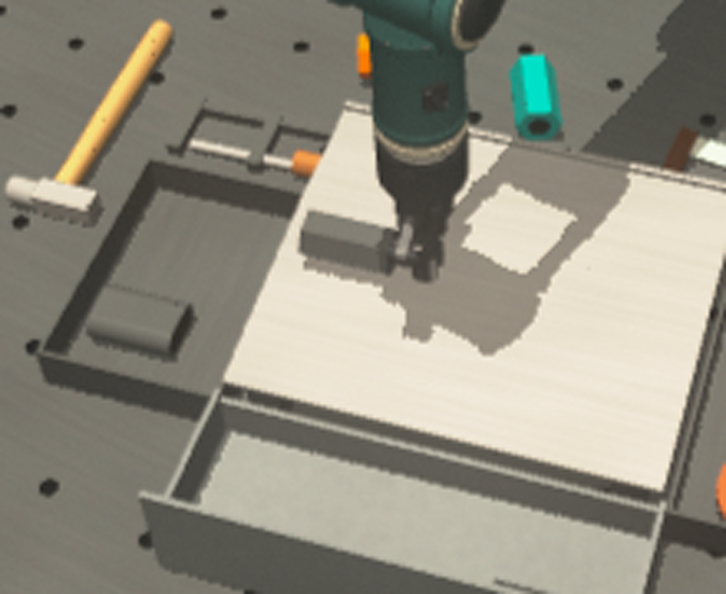

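Request:
step_arm --plan "0 0.15 0.02 0 0 0 -0.7;0 0.2 0 0 0 0 -0.7;0 0.2 0 0 0 0 -0.7;0 0.2 0 0 0 0 -0.7;0 0.2 0 0 0 0 -0.7;0 0.2 0 0 0 0 -0.7;0 0.1 0 0 0 0 -0.7;0 0 0 0 0 0 -0.7"

```text
clock: 27.35
eef_pos: [646.8, -80.6, 76.5]
eef_rot: [[0.977, 0.212, -0.001], [0.212, -0.977, -0.001], [-0.001, 0.001, -1.0]]
wrist_force: [-1.0, 0.2, 0.0]
opening: 13.1
```

```bash
python3 st.py;python3 - <<'E'
from h import *
im=snapshot("scene")
a=im[150:330,130:350];cv2.imwrite("pics/s26.png",cv2.resize(a,None,fx=3.3,fy=3.3,interpolation=cv2.INTER_CUBIC))
E
```

```text
27.35 ramp [  46.  -128.1] z 76.5 yaw rel ramp -0.0011 tz [-6.e-04 -9.e-04 -1.e+00] F [-1.   0.2  0. ] open 13.1 [-0.16  0.34  1.79 -0.    1.02 -0.37]
```

View pics/s26.png

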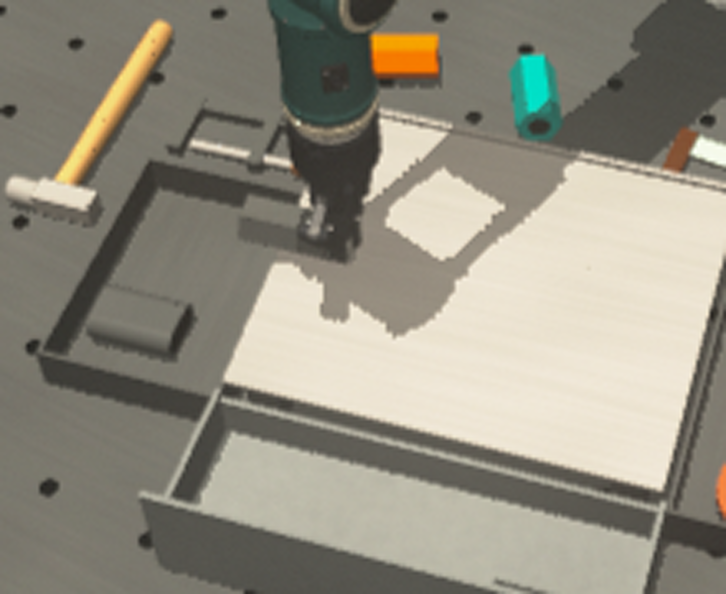

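Request:
step_arm --plan "0 0.2 0 0 0 0 -0.7;0 0.25 0 0 0 0 -0.7;0 0.3 0 0 0 0 -0.7;0 0.3 0 0 0 0 -0.7;0 0.25 0 0 0 0 -0.7;0 0 0 0 0 0 -0.7;0 0 0 0 0 0 -0.7"

```text
clock: 28.28
eef_pos: [663.4, -155.7, 76.7]
eef_rot: [[0.977, 0.212, -0.0], [0.212, -0.977, 0.0], [-0.0, -0.001, -1.0]]
wrist_force: [0.2, -0.1, -0.4]
opening: 12.7
```

```bash
python3 st.py;python3 - <<'E'
from h import *
im=snapshot("scene")
a=im[150:330,130:350];cv2.imwrite("pics/s27.png",cv2.resize(a,None,fx=3.3,fy=3.3,interpolation=cv2.INTER_CUBIC))
E
```

```text
28.27 ramp [  46.2 -205. ] z 76.7 yaw rel ramp -0.001 tz [-5.e-04  4.e-04 -1.e+00] F [ 0.2 -0.1 -0.4] open 12.7 [-0.27  0.39  1.72  0.    1.04 -0.48]
```

View pics/s27.png

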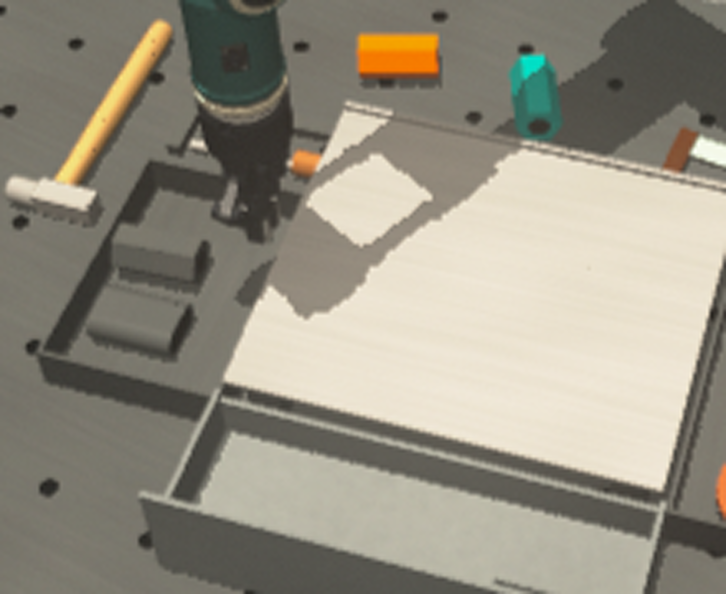

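Both lie flat in the scrap tray. I'll lift the hand clear and check.

Request:
step_arm --plan "0 0 -0.8 0 0 0 -0.7;0 0 -0.8 0 0 0 -0.7;0 -0.8 -0.3 0 0 0 -0.7;0 -0.8 0 0 0 0 -0.7;0 -0.8 0 0 0 0 -0.7;-0.6 -0.5 0 0 0 0 -0.7;-0.6 0 0 0 0 0 -0.7;0 0 0 0 0 0 -0.7;0 0 0 0 0 0 -0.7;0 0 0 0 0 0 -0.7"

```text
clock: 29.58
eef_pos: [557.3, -0.9, 191.2]
eef_rot: [[0.977, 0.212, 0.001], [0.212, -0.977, 0.0], [0.001, 0.0, -1.0]]
wrist_force: [0.4, 0.2, 0.1]
opening: 13.0
```

```bash
python3 st.py;python3 - <<'E'
from h import *
im=snapshot("scene");cv2.imwrite("pics/s28.png",im)
a=snapshot("top");cv2.imwrite("pics/t28f.png",a);a=a[30:310,90:460]
cv2.imwrite("pics/t28.png",cv2.resize(a,None,fx=2.1,fy=2.1,interpolation=cv2.INTER_CUBIC))
E
```

```text
29.57 ramp [-24.4 -31.2] z 191.2 yaw rel ramp -0.0006 tz [ 9.e-04  1.e-04 -1.e+00] F [0.4 0.2 0.1] open 13.0 [-0.05  0.06  1.89  0.    1.19 -0.26]
```

View pics/s28.png

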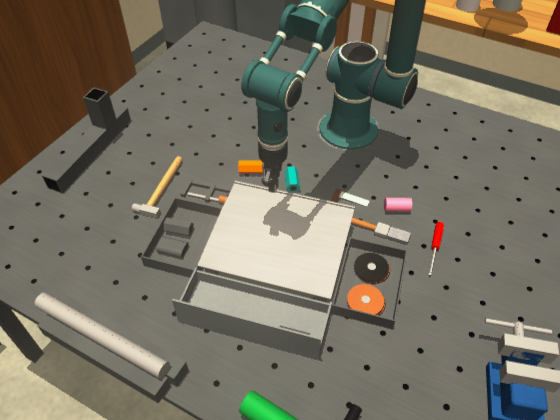

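View pics/t28.png

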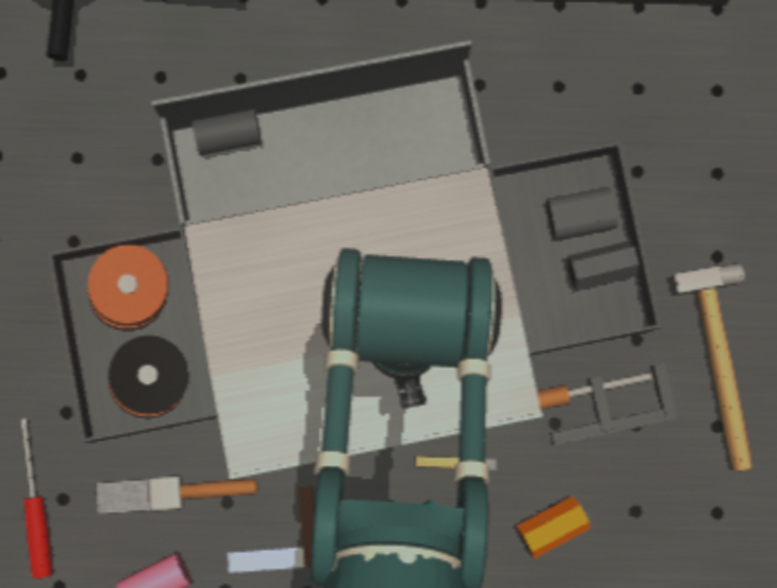

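Run:
```python
from h import *
for n,p,z in(("crushed",(582,214),25),("hex",(602,266),35),("round",(226,133),30)):
    r=toR(ray("top",(p[0]/2.1+90,p[1]/2.1+30),z)); print(n,r.round(0),"in scrap",(r-[75,-280]).round(0))
print(finish_job())
```

```text
crushed [ 119. -301.] in scrap [ 44. -21.]
hex [  48. -310.] in scrap [-27. -30.]
round [306. 125.] in scrap [231. 405.]
the job is handed in; nothing more can be done
None
```

I pushed all three offcuts over the crease and let go of each. The round tube rolled into the catch tray, while the hex bar and crushed tube stayed on the slope, still and untouched. I then swept those two end-on off the -y side into the scrap tray and handed the job in at about 29.7 s, under the 61 s limit.

**Last pictures:**
- **Round tube:** it lies in the catch tray at ramp (306, 125) mm.
- **Crushed tube:** it landed on end and I tipped it over with a push. It now lies flat in the scrap tray at (44, -21) mm from the tray centre.
- **Hex bar:** it lies flat in the scrap tray at (-27, -30) mm from the tray centre.
- **Hand tools and look-alikes:** they look where they started, judged by eye.
- **Arm:** it is raised clear, with no force beyond noise.

**What disagreed:** the fingertips turned out about 32–35 mm higher than the reported TCP height and the stated tool length imply. They met the ledge (z = 85 mm) only at a reported TCP z of about 74 mm. I used that contact to set the pushing heights and could not find the cause.

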